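Reset a carton lane's click dial and stand the fallen carton back in its row

ROBOT

A 7-joint arm with a two-finger parallel gripper is mounted at the origin on a cart in front of the work surface, level with it; the furniture and walls round the work are solid. World frame = base frame: x ahead of the robot, y to its left, z up, the work surface at z = 0. Lengths are in mm, angles in rad, forces in N, time in s.
With the tool pointing down it reaches from about 425 to 875 mm from the base axis. Payload 8.4 kg.
Tool frame: the origin (TCP) lies on the mounting face of the last link; the fingertips stand 182 mm ahead of it and the grasp point (between the pads) lies 164 mm ahead of it; z points along the fingers, x is the direction in which the jaws open and shut, and the axes are right-handed (so a half turn about z gives the same grasp; the last joint's range is limited). The gripper opens to 87 mm and grips with 3 to 60 N. Pads are 19 mm wide; open, the fingers measure 117 mm over their backs; the gripper's body (75 mm by 190 mm) begins 51 mm behind the grasp point.
Start: joints at [-1.339, 0.333, 0.04, 1.465, -0.013, 1.343, -0.059], TCP at [211.124, 614.736, 404.746] pointing down, gripper open.
Joint ranges: [-2.58, 2.58], [-0.38, 2.09], [-1.3, 1.39], [0.25, 2.4], [-1.5, 4.64], [0.08, 2.09], [-2.65, 2.65]. Speed limits (rad/s): [2.22, 2.22, 2.79, 2.79, 3.14, 3.14, 3.14].

INTERFACE

Orientations are given as a unit quaternion [x, y, z, w].
In Python, from workcell import env gives the robot as it stands.
- The arm moves only by the shell command python3 -m creep 'ROWS' [FORCE]. ROWS is JSON, a list of rows, each an object of numbers: "hand": the finger opening in m, from 0 to 0.087; "tx", "ty", "tz": the shift along the tool's x, y, z in m; "twist": the turn about the tool's z in degrees. In form: [{"hand": .., "tx": .., "ty": .., "tz": .., "twist": ..}, ...]. A call has 1 to 5 rows; each row shifts and turns the commanded pose from where the row before left it, along the tool's axes as they then stand; what a row does not reach is not made up. A row lasts 1/12 s, in which the tool goes at most 41.7 mm and 7.16 degrees, less where a joint would pass 70% of its speed; a pose out of reach is approached as far as the arm can. A call is refused whole if a number of a shift passes 0.0417 or a number of a turn 7.16, either way. A call with a gripper value outside its range is refused whole. The fingers move at their own pace and stop on an object; FORCE is the grip in N (left out, the last holds). Time passes only in rows, so rows that do not move let the fingers close. It gives the time, the measured TCP pose, the force and the opening at its end, in the units of the state.
- env.get_state(): the state, without advancing time (a new reading comes with each control period).
- env.read_camera(name): name is "side" or "top" or "wrist"; returns a dict with "image" (400x640x3 uint8, blue, green, red), "camera_matrix" (3x3 intrinsics, pixels), "pose" (4x4, takes a point from camera to world coordinates). Camera axes: x right, y down, z forward; pixel columns grow to the right and rows downward; lengths in mm; the calibration is good to about 2 mm. A picture is of the moment at which its call begins. There is no depth.
- env.close_job(): hands the job in, once; it reports no verdict.
The state is a dict: "time": time; "joint_positions": joint angles; "joint_vel": joint speeds; "joint_efforts": joint torques, N m; "eef_pos": TCP position; "tool_rot": TCP orientation; "wrist_force": force on the tool from outside, world axes, zero at the start; "wrist_torque": the same for the moment, N m; "gripper_width": opening from 0.0 (shut) to 1.0 (fully open).
Only numpy, scipy, OpenCV 4.12 (cv2) and the standard library are available. Lean on these libraries where they do the work, as an engineer would, in place of code of your own. Each camera call takes 0.05 s, during which the arm holds its last target.

TASK

The carton lane on the table has been knocked off its setting and the last carton of its row has fallen out. First turn the dial all the way to its stop so that the sliding rail stands fully open; then stand the fallen carton upright, right way up, in the lane as the next one at the open end of the row, close to its neighbour, and let go; then turn the dial back exactly six clicks from the stop to bring the rail in on the row. Leave the other cartons standing in the lane and the bottles and the tally counter where they are.

Things in the scene. Friction and masses are not known exactly. Their poses are not given: they have to be found in the camera images.
- lane: fixed aluminium carton lane. Origin on the table under the lane's middle line; floor plate 118 x 290 mm, top at z = 8 mm. y runs along the row to the end stop (face at y = +150 mm, top z = 60); open end with flared lead-ins at y = -110 to -140. x points across the lane, away from the dial. Fixed rail: inner face x = +19 mm, 3 mm sheet, top z = 42 mm
- rail (a joint): travel of the sliding rail (3 mm sheet, top z = 44 mm), m, driven by the dial: 0 fully open, inner face at x = -36 mm in the lane's frame; 3 mm towards +x a click; 0.018 at six clicks (37 mm between the rails). Its two black guide blocks (top z = 28 mm) stand at y = 20 and 112, x = -54 to -70 mm
- row_end (a point): the place for the fallen carton: on the lane's floor (x = 0, y = +23, z = 8 mm in the lane's frame), where the next carton's underside is centred when it stands 2 mm from its neighbour. Axes as the lane's
- dial (a joint): angle of the black round dial, rad: 0 at its hard stop (rail fully open). Clockwise seen from above turns it up (rail closes), anticlockwise down to the stop. 20 clicks a turn, 0.314 rad each, one at the stop itself; let go, it snaps to the nearest click. About 0.1 N m turns it over a click. Six clicks = 1.885 rad; range ends at 2.513. Starts about 2 to 4 clicks from the stop
- dial_grip (a point): on the dial's vertical axis, halfway up its fluted round grip (39 mm diameter, 30 mm tall, 15 mm below to 15 mm above this point; top 73 mm above the table). Skirt of 55 mm diameter below it. Can be gripped across at any yaw. Stands on a grey housing 70 x 70 mm, top 36 mm above the table
- stop_pin (a point): small steel pin on the dial plate, at the thick tick: the white line on the dial's top and side points at it when the dial is at its stop; thin ticks round the plate are one click apart
- carton: the fallen carton: light folding box 34 x 34 x 132 mm, 0.03 kg, pale with a dark patterned foot half, lying on its side on the table. Origin: centre of its underside (foot face); z runs from foot to head along its length (up when it stands right way up). At the start z is level, pointing within about 0.6 rad of the lane's +y, origin 17 mm above the table
- row_1: carton of the same kind and size standing in the lane against the end stop; origin: centre of its underside, z up
- row_2: the same, second in the row
- row_3: the same, third in the row, the neighbour of the empty place at row_end
- bottle_a: small amber bottle standing beside the work, 27 mm diameter, 74 mm tall; origin: centre of its underside. To be left alone
- bottle_b: small red bottle, the same size; origin: centre of its underside. To be left alone
- counter: round white tally counter lying on the table, 46 x 67 x 22 mm; origin: its underside. To be left alone
There are look-alikes about, which are no part of the job. Leave any purple or turquoise look-alike of the row_2 alone.

How it is judged (in metres and radians):
On the way, in this order (a step that is already met when the one before it is completed fails the run):
1. the dial is at its stop, the rail fully open (value of joint dial below 0.1 rad), for 0.2 s.
2. the carton stands upright on the lane's floor at the end of the row, let go, with the dial still at its stop (value of joint dial below 0.157 rad and angle between carton's own z axis and vertical below 0.1 rad and z of carton in the frame of row_end below 0.004 m and y of carton in the frame of row_end above -0.025 m and horizontal distance between carton and row_end below 0.03 m and contact force between the fingers and carton below 0.1 N), for 0.2 s.
At the end, for the whole second after the job is handed in: Dial in the sixth click from its stop (1.885 rad, within 0.14); carton upright (within 0.08 rad), still, on the lane floor, within 6 mm of the lane's middle line, its centre at most 25 mm short of row_end; the other three cartons upright in the row (value of joint dial between 1.745 and 2.025 rad and angle between each of carton, row_1, row_2, row_3's own z axis and vertical below 0.08 rad and z of carton in the frame of row_end between -0.004 and 0.004 m and y of carton in the frame of row_end above -0.025 m and x of carton in the frame of row_end between -0.006 and 0.006 m and linear speed of carton below 0.02 m/s); the robot touches nothing.
It fails at once if a standing carton of the row is knocked over or carried off (angle between any of row_1, row_2, row_3's own z axis and vertical above 0.3 rad or distance of any of row_1, row_2, row_3 from where it was at the start of the episode above 0.03 m).
It fails at once if a bottle or the tally counter is moved by more than 3 cm (distance of any of bottle_a, bottle_b, counter from where it was at the start of the episode above 0.03 m).
It also fails if it takes over 69 s, if anything falls off the work surface, if the arm or the gripper's body presses on something with over 40 N, if the wrist force passes 120 N, or if a joint passes its speed limit or range.

## Working session

There is one attempt and no reset: what is moved stays moved. The work goes in short steps, Python scripts to look and compute and a shell command to move; the robot and the scene stay as the last step left them, time stands still between calls to the robot, and variables do not carry over. Pictures are saved under pics/ and viewed, and the job is handed in when it is done.

I'll start by reading the state and taking pictures from all the cameras.

```bash
ls; mkdir -p pics
cat > h.py <<'E'
import numpy as np, cv2, json
from workcell import env
from scipy.spatial.transform import Rotation as R
def snap(n,f):
    d=env.read_camera(n); cv2.imwrite(f'pics/{f}.png',d['image']); np.savez(f'pics/{f}.npz',K=d['camera_matrix'],P=d['pose'],im=d['image']); return d
def load(f):
    z=np.load(f'pics/{f}.npz'); return z['K'],z['P'],z['im']
def ray(f,u,v):
    K,P,_=load(f); d=P[:3,:3]@np.linalg.solve(K,[u,v,1.]); return P[:3,3],d/np.linalg.norm(d)
def onz(f,u,v,z):
    o,d=ray(f,u,v); return o+d*(z-o[2])/d[2]
def tri(*obs):
    A=np.zeros((3,3));b=np.zeros(3)
    L=[ray(*o) for o in obs]
    for o,d in L:
        M=np.eye(3)-np.outer(d,d);A+=M;b+=M@o
    p=np.linalg.solve(A,b); return p,[round(float(np.linalg.norm((np.eye(3)-np.outer(d,d))@(p-o))),1) for o,d in L]
def proj(f,p):
    K,P,_=load(f); c=P[:3,:3].T@(np.asarray(p,float)-P[:3,3]); q=K@c; return q[:2]/q[2]
E
python3 - <<'E'
from h import *
np.set_printoptions(precision=3,suppress=True)
print(env.get_state())
for n in ['side','top','wrist']:
    d=snap(n,n+'0'); print(n,d['camera_matrix'],d['pose'])
E
```

```text
pics
{'time': 0.0, 'joint_positions': array([-1.339,  0.334,  0.04 ,  1.466, -0.013,  1.343, -0.059]), 'joint_vel': array([ 0.001, -0.   , -0.   ,  0.003, -0.001, -0.   ,  0.   ]), 'joint_efforts': array([  0.001, -65.637,   1.335, -40.38 ,  -0.06 ,   0.045,   0.   ]), 'eef_pos': array([211.099, 614.579, 403.879]), 'tool_rot': array([ 0.814,  0.581, -0.001,  0.001]), 'wrist_force': array([ 0.022, -1.079,  0.498]), 'wrist_torque': array([ 0.029, -0.035,  0.035]), 'gripper_width': 0.9986876260942963}
side [[453.624   0.    324.166]
 [  0.    453.624 203.309]
 [  0.      0.      1.   ]] [[   0.885   -0.23     0.404   44.499]
 [  -0.465   -0.403    0.789 -883.245]
 [  -0.018   -0.886   -0.463  670.433]
 [   0.       0.       0.       1.   ]]
top [[427.108   0.    317.318]
 [  0.    427.108 197.467]
 [  0.      0.      1.   ]] [[  -0.014   -0.987    0.158  340.199]
 [  -1.       0.013   -0.003   95.572]
 [   0.001   -0.158   -0.987 1359.518]
 [   0.       0.       0.       1.   ]]
wrist [[293.715   0.    324.717]
 [  0.    293.715 202.246]
 [  0.      0.      1.   ]] [[  0.325   0.917   0.232 148.913]
 [  0.946  -0.315  -0.081 635.331]
 [ -0.001   0.245  -0.969 383.372]
 [  0.      0.      0.      1.   ]]
```

View pics/side0.png

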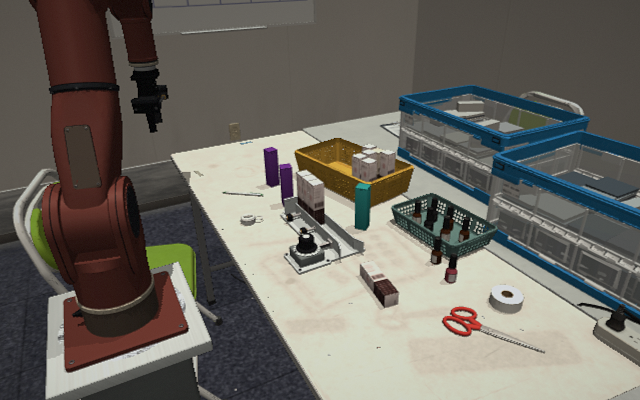

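View pics/top0.png

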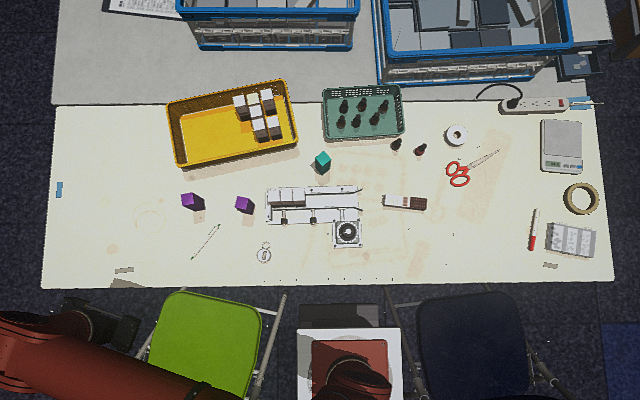

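View pics/wrist0.png

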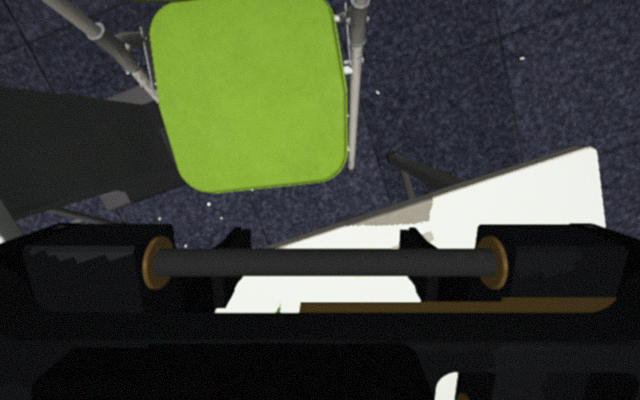

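Run:
```python
from h import *
_,_,a=load('top0'); _,_,b=load('side0')
cv2.imwrite('pics/c1.png',cv2.resize(a[130:270,170:440],None,fx=2.9,fy=2.9,interpolation=cv2.INTER_CUBIC))
cv2.imwrite('pics/c2.png',cv2.resize(b[140:320,230:480],None,fx=3.2,fy=3.2,interpolation=cv2.INTER_CUBIC))
```

```text
(no output)
```

View pics/c1.png

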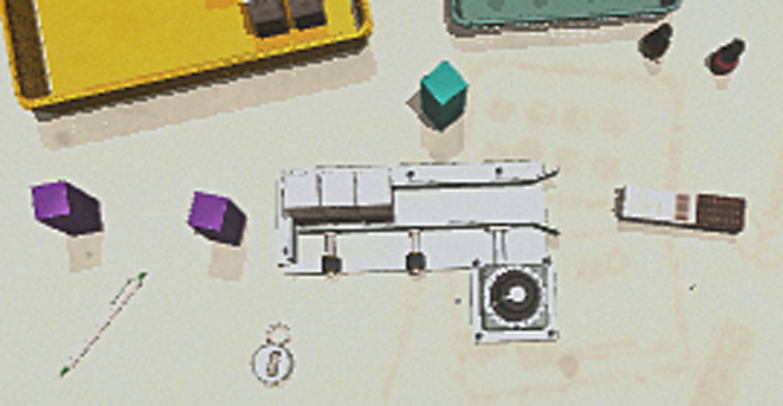

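View pics/c2.png

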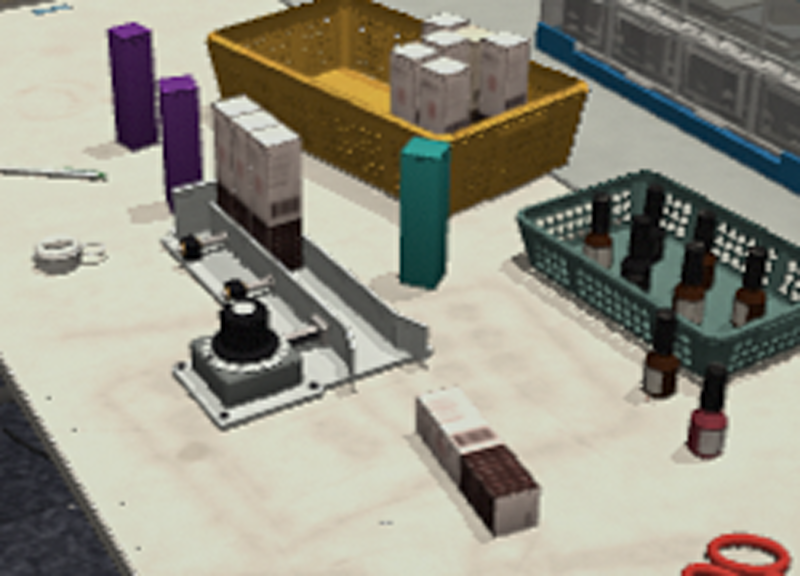

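Run:
```python
from h import *
np.set_printoptions(precision=1,suppress=True)
c=lambda u,v:(170+u/2.9,130+v/2.9)
s=lambda u,v:(230+u/3.2,140+v/3.2)
print('dial tri',tri(('top0',*c(516,296)),('side0',*s(245,305))))
for n,p,z in [('dial',(516,296),73),('carton head-top',(622,188),34),('head-near',(620,220),34),('foot far',(745,195),34),('foot near',(743,232),34),('row3 topcorner far R',(393,172),140),('row3 near R',(393,208),140),('row1 farL',(283,170),140),('row1 nearL',(285,207),140),('lane far L',(283,168),8),('lane far R',(545,163),8)]:
    print(n,onz('top0',*c(*p),z))
for n,p,z in [('cart headL',(418,395),34),('head R',(455,390),34),('foot L',(490,500),34),('foot R',(540,488),34)]:
    print(n,onz('side0',*s(*p),z))
st=env.get_state(); print(R.from_quat(st['tool_rot']).as_matrix())
```

```text
dial tri (array([441.9,  -0.6,  75.5]), [3.5, 3.5])
dial [438.9   0.5  73. ]
carton head-top [ 557.4 -120.3   34. ]
head-near [ 522.4 -116.8   34. ]
foot far [ 547.9 -253.4   34. ]
foot near [ 507.5 -249.1   34. ]
row3 topcorner far R [559.3 125.3 140. ]
row3 near R [522.9 125.7 140. ]
row1 farL [562.8 235.3 140. ]
row1 nearL [525.4 233.2 140. ]
lane far L [589.2 250.5   8. ]
lane far R [590.9 -40.2   8. ]
cart headL [ 531.1 -120.2   34. ]
head R [ 558.9 -128.3   34. ]
foot L [ 509.  -248.2   34. ]
foot R [ 546.1 -254.1   34. ]
[[ 0.3  0.9 -0. ]
 [ 0.9 -0.3 -0. ]
 [-0.   0.  -1. ]]
```

```bash
cat >> h.py <<'E'
np.set_printoptions(precision=3,suppress=True)
def to(x,y,z,yaw=None):
    s=env.get_state(); M=R.from_quat(s['tool_rot']).as_matrix(); d=M.T@(np.array([x,y,z])-s['eef_pos'])
    yw=np.degrees(np.arctan2(M[1,0],M[0,0])); print('t',s['time'],'pos',s['eef_pos'],'jaw yaw',round(yw,2),'tilt',np.round(np.degrees(np.arccos(-M[2,2])),2),'j',s['joint_positions'],'g',s['gripper_width']*87,'F',s['wrist_force'])
    print('tool delta mm',d,'rows',round(np.linalg.norm(d)/41.7,2), 'twist (cw+)', None if yaw is None else (yw-yaw+180)%360-180)
E
python3 -c "
from h import *
to(440,0,400,0)"
```

```text
t 0.15 pos [211.084 614.633 404.064] jaw yaw 71.05 tilt 0.07 j [-1.339  0.334  0.04   1.466 -0.013  1.343 -0.058] g 87.18719878245918 F [ 0.78  -0.271  0.016]
tool delta mm [-506.959  416.127    4.742] rows 15.73 twist (cw+) 71.0475969367065
```

```bash
python3 -m creep '[{"tx":-0.031,"ty":0.026},{"tx":-0.031,"ty":0.026},{"tx":-0.031,"ty":0.026},{"tx":-0.031,"ty":0.026},{"tx":-0.031,"ty":0.026}]'; python3 -c "
from h import *
to(440,0,400,0)"
```

```text
t 0.15 pos [211.084 614.633 404.064] jaw yaw 71.05 tilt 0.07 j [-1.339  0.334  0.04   1.466 -0.013  1.343 -0.058] g 87.18719878245918 F [ 0.78  -0.271  0.016]
tool delta mm [-506.959  416.127    4.742] rows 15.73 twist (cw+) 71.0475969367065validation failed for argument at $[0]...
```

```bash
python3 -m creep '[{"hand":0.087,"tx":-0.031,"ty":0.026,"tz":0,"twist":0},{"hand":0.087,"tx":-0.031,"ty":0.026,"tz":0,"twist":0},{"hand":0.087,"tx":-0.031,"ty":0.026,"tz":0,"twist":0},{"hand":0.087,"tx":-0.031,"ty":0.026,"tz":0,"twist":0},{"hand":0.087,"tx":-0.031,"ty":0.026,"tz":0,"twist":0}]'; python3 -c "
from h import *
to(440,0,400,0)"
```

```text
time: 0.57
eef_pos: [284.1, 423.9, 404.4]
tool_rot: [0.814, 0.581, -0.0, 0.0]
wrist_force: [1.8, 0.4, 0.1]
gripper_width: 0.996
t 0.5667 pos [284.104 423.948 404.397] jaw yaw 71.05 tilt 0.02 j [-1.18   0.048  0.116  1.805 -0.006  1.29   0.178] g 86.6412483231827 F [1.769 0.398 0.075]
tool delta mm [-350.341  285.123    4.483] rows 10.83 twist (cw+) 71.0497001186728
```

```bash
python3 -m creep '[{"hand":0.087,"tx":-0.031,"ty":0.026,"tz":0,"twist":0},{"hand":0.087,"tx":-0.031,"ty":0.026,"tz":0,"twist":0},{"hand":0.087,"tx":-0.031,"ty":0.026,"tz":0,"twist":0},{"hand":0.087,"tx":-0.031,"ty":0.026,"tz":0,"twist":0},{"hand":0.087,"tx":-0.031,"ty":0.026,"tz":0,"twist":7}]'; python3 -c "
from h import *
to(400,0,400,0)"
```

```text
time: 0.98
eef_pos: [356.5, 235.0, 404.7]
tool_rot: [0.847, 0.531, 0.0, -0.0]
wrist_force: [1.2, 0.1, 0.3]
gripper_width: 0.998
t 0.9833 pos [356.523 234.987 404.664] jaw yaw 64.17 tilt 0.02 j [-0.998 -0.147  0.283  1.981  0.042  1.302  0.391] g 86.85749742916238 F [1.226 0.067 0.263]
tool delta mm [-192.579  141.503    4.584] rows 5.73 twist (cw+) 64.17458512782773
```

```bash
python3 -m creep '[{"hand":0.087,"tx":-0.020,"ty":0.032,"tz":0.005,"twist":7},{"hand":0.087,"tx":-0.020,"ty":0.032,"tz":0.005,"twist":7},{"hand":0.087,"tx":-0.020,"ty":0.032,"tz":0.005,"twist":7},{"hand":0.087,"tx":-0.020,"ty":0.032,"tz":0.005,"twist":7},{"hand":0.087,"tx":-0.020,"ty":0.032,"tz":0.005,"twist":7}]'; python3 -c "
from h import *
to(440,-60,360,0)"
```

```text
time: 1.4
eef_pos: [414.3, 58.4, 379.5]
tool_rot: [0.969, 0.248, 0.0, 0.0]
wrist_force: [0.6, -0.2, 0.1]
gripper_width: 0.999
t 1.4 pos [414.267  58.429 379.536] jaw yaw 28.68 tilt 0.02 j [-0.775 -0.176  0.478  2.043  0.085  1.256  0.171] g 86.88279930991885 F [ 0.583 -0.233  0.123]
tool delta mm [-34.268 116.245  19.552] rows 2.94 twist (cw+) 28.680849643989575
```

```bash
python3 -m creep '[{"hand":0.087,"tx":-0.010,"ty":0.036,"tz":0.006,"twist":7},{"hand":0.087,"tx":-0.008,"ty":0.037,"tz":0.006,"twist":7},{"hand":0.087,"tx":-0.003,"ty":0.037,"tz":0.006,"twist":7},{"hand":0.087,"tx":0,"ty":0.0,"tz":0,"twist":7},{"hand":0.087,"tx":0,"ty":0,"tz":0,"twist":0}]'; python3 -c "
from h import *
to(440,-60,360,0); d=snap('wrist','w1')"
```

```text
time: 1.82
eef_pos: [435.6, -51.7, 361.5]
tool_rot: [1.0, 0.004, -0.0, -0.0]
wrist_force: [0.3, 0.6, -0.7]
gripper_width: 1.0
t 1.8167 pos [435.619 -51.707 361.471] jaw yaw 0.45 tilt 0.04 j [-0.631 -0.123  0.611  2.034  0.075  1.21  -0.042] g 86.99154961980113 F [ 0.306  0.588 -0.651]
tool delta mm [4.317 8.327 1.468] rows 0.23 twist (cw+) 0.4477583037735542
```

View pics/w1.png

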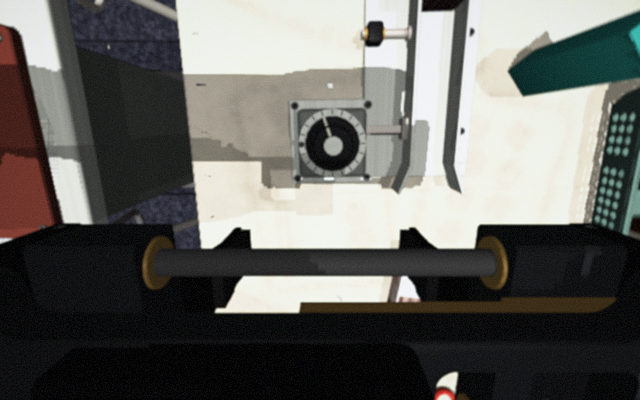

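Run:
```python
from h import *
_,_,a=load('w1')
cv2.imwrite('pics/c3.png',cv2.resize(a[90:195,280:480],None,fx=4,fy=4,interpolation=cv2.INTER_CUBIC))
g=cv2.cvtColor(a,cv2.COLOR_BGR2GRAY)
cir=cv2.HoughCircles(cv2.GaussianBlur(g,(0,0),1)[100:190,285:380],cv2.HOUGH_GRADIENT,1,20,param1=100,param2=15,minRadius=15,maxRadius=45); print(cir)
```

```text
[[[43.5 43.5 30. ]
  [64.5 44.5 22.1]]]
```

View pics/c3.png

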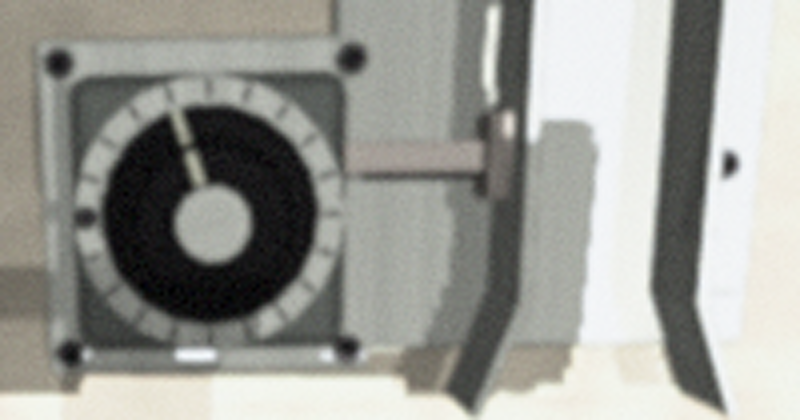

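Run:
```python
from h import *
c=lambda u,v:(280+u/4,90+v/4)
print('cap z73',onz('w1',*c(212,222),73),'ring z37',onz('w1',*c(210,208),37))
print(tri(('w1',*c(212,222)),('top0',170+516/2.9,130+296/2.9),('side0',230+245/3.2,140+305/3.2)))
print('pin',onz('w1',*c(85,215),40),'line outer',onz('w1',*c(175,108),73),onz('w1',*c(172,100),43))
print('plate corners',[onz('w1',*c(*p),8)[:2] for p in [(60,63),(352,58),(70,352),(347,348)]])
to(440,0,62+164,0)
```

```text
cap z73 [443.44   -1.046  73.   ] ring z37 [443.875   0.408  37.   ]
(array([442.431,  -0.664,  75.417]), [1.0, 4.0, 3.0])
pin [412.383  -1.42   40.   ] line outer [434.978  23.457  73.   ] [434.116  26.37   43.   ]
plate corners [array([403.606,  37.167]), array([482.343,  39.038]), array([405.107, -41.624]), array([484.354, -39.866])]
t 1.8667 pos [435.65  -50.16  361.592] jaw yaw 1.06 tilt 0.03 j [-0.632 -0.123  0.609  2.034  0.075  1.21  -0.035] g 86.6153161228614 F [-0.363  0.249 -0.02 ]
tool delta mm [  5.351 -50.053 135.596] rows 3.47 twist (cw+) 1.057050648750078
```

```bash
python3 -m creep '[{"hand":0.07,"tx":0.004,"ty":-0.025,"tz":0.02,"twist":0},{"hand":0.07,"tx":0.004,"ty":-0.025,"tz":0.02,"twist":0},{"hand":0.07,"tx":0,"ty":0,"tz":0.035,"twist":0},{"hand":0.07,"tx":0,"ty":0,"tz":0.03,"twist":0},{"hand":0.07,"tx":0,"ty":0,"tz":0,"twist":0}]'; python3 -c "
from h import *
to(443.5,-0.5,228,0)"
```

```text
time: 2.28
eef_pos: [440.5, 2.1, 252.3]
tool_rot: [1.0, 0.013, -0.004, 0.001]
wrist_force: [-2.0, 0.1, -0.5]
gripper_width: 0.817
t 2.2833 pos [440.478   2.135 252.334] jaw yaw 1.51 tilt 0.45 j [-0.672  0.047  0.585  2.152 -0.03   0.959 -0.043] g 71.11239615388749 F [-2.011  0.087 -0.498]
tool delta mm [ 3.137  2.664 24.316] rows 0.59 twist (cw+) 1.514275363928789
```

```bash
python3 -m creep '[{"hand":0.07,"tx":0.002,"ty":0.002,"tz":0,"twist":0},{"hand":0.07,"tx":0,"ty":0,"tz":0.012,"twist":0},{"hand":0.07,"tx":0,"ty":0,"tz":0.010,"twist":0},{"hand":0.07,"tx":0,"ty":0,"tz":0,"twist":0}]'; python3 -c "
from h import *
to(443.5,-0.5,228,0)"
```

```text
time: 2.62
eef_pos: [445.0, -1.3, 234.8]
tool_rot: [1.0, 0.01, -0.0, -0.0]
wrist_force: [0.3, -0.6, -0.7]
gripper_width: 0.807
t 2.6167 pos [444.999  -1.349 234.836] jaw yaw 1.15 tilt 0.01 j [-0.659  0.087  0.591  2.161 -0.062  0.91  -0.012] g 70.21751810987806 F [ 0.327 -0.635 -0.729]
tool delta mm [-1.481 -0.877  6.837] rows 0.17 twist (cw+) 1.1469051559278398
```

Slight trim, then close on the dial at 25 N.

```bash
python3 -m creep '[{"hand":0.07,"tx":-0.001,"ty":-0.001,"tz":0.006,"twist":0},{"hand":0.034,"tx":0,"ty":0,"tz":0,"twist":0},{"hand":0.034,"tx":0,"ty":0,"tz":0,"twist":0},{"hand":0.034,"tx":0,"ty":0,"tz":0,"twist":0},{"hand":0.034,"tx":0,"ty":0,"tz":0,"twist":0}]' 25; python3 -c "
from h import *
to(443.5,-0.5,228,0)"
```

```text
time: 3.03
eef_pos: [444.1, -0.6, 229.2]
tool_rot: [1.0, 0.009, 0.0, -0.0]
wrist_force: [-0.3, -0.2, -0.1]
gripper_width: 0.587
t 3.0333 pos [444.071  -0.629 229.164] jaw yaw 1.05 tilt 0.03 j [-0.659  0.095  0.59   2.168 -0.068  0.895 -0.009] g 51.03150465696218 F [-0.269 -0.154 -0.088]
tool delta mm [-0.569 -0.139  1.164] rows 0.03 twist (cw+) 1.0507291516058217
```

```bash
python3 -m creep '[{"hand":0.03,"tx":0,"ty":0,"tz":0.001,"twist":0},{"hand":0.03,"tx":0,"ty":0,"tz":0,"twist":0},{"hand":0.03,"tx":0,"ty":0,"tz":0,"twist":0},{"hand":0.03,"tx":0,"ty":0,"tz":0,"twist":0},{"hand":0.03,"tx":0,"ty":0,"tz":0,"twist":0}]' 25; python3 -c "
from h import *
to(443.5,-0.5,228,0)"
```

```text
time: 3.45
eef_pos: [443.2, -0.7, 227.7]
tool_rot: [1.0, 0.009, -0.001, -0.0]
wrist_force: [-5.6, 0.2, 6.2]
gripper_width: 0.442
t 3.45 pos [443.21   -0.671 227.671] jaw yaw 1.05 tilt 0.14 j [-0.658  0.097  0.59   2.169 -0.07   0.895 -0.008] g 38.46437786555552 F [-5.594  0.228  6.24 ]
tool delta mm [ 0.293 -0.166 -0.33 ] rows 0.01 twist (cw+) 1.0460310670916328
```

Gripped (38.5 mm, force −5.6 N sideways, so about 1 mm off centre). Now anticlockwise about 72° plus a little.

```bash
python3 -m creep '[{"hand":0.03,"tx":-0.0005,"ty":0,"tz":0,"twist":-7},{"hand":0.03,"tx":0,"ty":0,"tz":0,"twist":-7},{"hand":0.03,"tx":0,"ty":0,"tz":0,"twist":-7},{"hand":0.03,"tx":0,"ty":0,"tz":0,"twist":-7},{"hand":0.03,"tx":0,"ty":0,"tz":0,"twist":-7}]' 25; python3 -m creep '[{"hand":0.03,"tx":0,"ty":0,"tz":0,"twist":-7},{"hand":0.03,"tx":0,"ty":0,"tz":0,"twist":-7},{"hand":0.03,"tx":0,"ty":0,"tz":0,"twist":-7},{"hand":0.03,"tx":0,"ty":0,"tz":0,"twist":-7},{"hand":0.03,"tx":0,"ty":0,"tz":0,"twist":-7}]'; python3 -c "
from h import *
to(443.5,-0.5,228,0); print(env.get_state()['wrist_torque'])"
```

```text
time: 3.87
eef_pos: [443.2, -1.1, 227.6]
tool_rot: [0.95, 0.312, -0.0, 0.0]
wrist_force: [-0.9, -0.8, -0.8]
gripper_width: 0.439
time: 4.28
eef_pos: [443.5, -0.8, 227.6]
tool_rot: [0.812, 0.583, 0.0, 0.0]
wrist_force: [1.6, 3.0, -3.9]
gripper_width: 0.439
t 4.2833 pos [443.473  -0.813 227.649] jaw yaw 71.36 tilt 0.02 j [-0.576  0.095  0.503  2.167 -0.058  0.892  1.207] g 38.22364635549095 F [ 1.617  3.01  -3.888]
tool delta mm [ 0.305 -0.075 -0.351] rows 0.01 twist (cw+) 71.36207132750229
[ 0.573 -0.368 -0.395]
```

```bash
python3 -m creep '[{"hand":0.03,"tx":0,"ty":0,"tz":0,"twist":-3},{"hand":0.03,"tx":0,"ty":0,"tz":0,"twist":-2}]'; python3 -c "
from h import *
to(443.5,-0.5,228,0); print(env.get_state()['wrist_torque'])"
```

```text
time: 4.45
eef_pos: [443.5, -0.7, 227.6]
tool_rot: [0.787, 0.617, 0.0, -0.0]
wrist_force: [1.8, 1.5, -3.7]
gripper_width: 0.445
t 4.45 pos [443.452  -0.692 227.622] jaw yaw 76.15 tilt 0.02 j [-0.571  0.095  0.497  2.167 -0.058  0.892  1.29 ] g 38.70114693201373 F [ 1.844  1.52  -3.665]
tool delta mm [ 0.198  0.    -0.378] rows 0.01 twist (cw+) 76.15005238098098
[ 0.247 -0.339 -0.867]
```

```bash
python3 -m creep '[{"hand":0.06,"tx":0,"ty":0,"tz":0,"twist":0},{"hand":0.06,"tx":0,"ty":0,"tz":0,"twist":0},{"hand":0.06,"tx":0,"ty":0,"tz":-0.01,"twist":0},{"hand":0.06,"tx":0,"ty":0,"tz":-0.04,"twist":0},{"hand":0.06,"tx":0,"ty":0,"tz":-0.04,"twist":0}]'; python3 -m creep '[{"hand":0.087,"tx":0,"ty":0.02,"tz":-0.035,"twist":7},{"hand":0.087,"tx":0,"ty":0.03,"tz":-0.02,"twist":7},{"hand":0.087,"tx":0,"ty":0.02,"tz":0,"twist":7},{"hand":0.087,"tx":0,"ty":0,"tz":0,"twist":0}]'; python3 -c "
from h import *
to(540,-130,184,0); d=snap('wrist','w2');d=snap('top','top2')"
```

```text
time: 4.87
eef_pos: [442.5, -0.9, 318.5]
tool_rot: [0.788, 0.615, -0.002, -0.0]
wrist_force: [1.7, 1.0, 0.4]
gripper_width: 0.668
time: 5.2
eef_pos: [511.1, -27.1, 375.4]
tool_rot: [0.889, 0.458, 0.002, 0.002]
wrist_force: [-1.0, 0.5, -0.9]
gripper_width: 0.905
t 5.2 pos [511.145 -27.083 375.429] jaw yaw 54.48 tilt 0.3 j [-0.551  0.06   0.542  1.862 -0.032  1.223  0.952] g 78.7360329648811 F [-0.958  0.483 -0.855]
tool delta mm [-67.44   82.393 191.658] rows 5.26 twist (cw+) 54.47524724648994
```

View pics/w2.png

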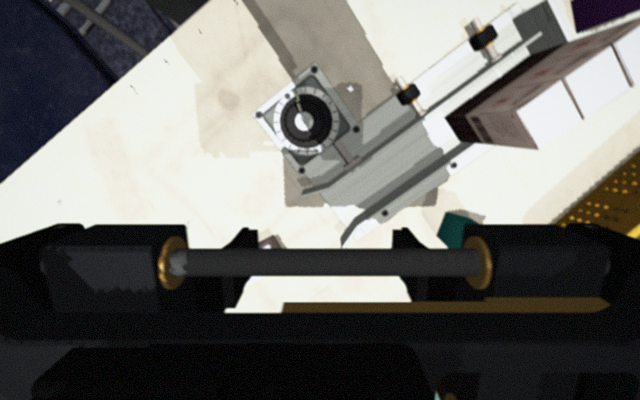

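Run:
```python
from h import *
_,_,a=load('w2')
cv2.imwrite('pics/c4.png',cv2.resize(a[0:250,240:560],None,fx=2.4,fy=2.4,interpolation=cv2.INTER_CUBIC))
cv2.imwrite('pics/c5.png',cv2.resize(a[60:180,250:370],None,fx=5,fy=5,interpolation=cv2.INTER_CUBIC))
```

```text
(no output)
```

View pics/c4.png

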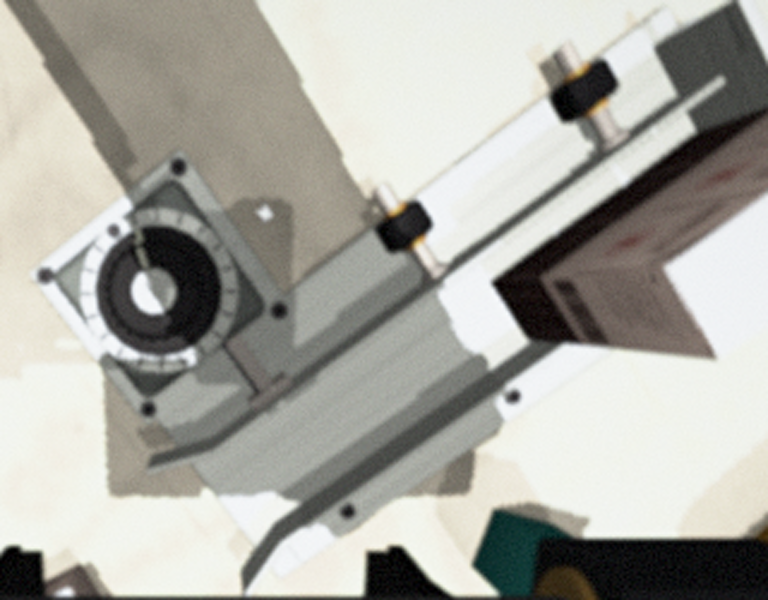

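View pics/c5.png

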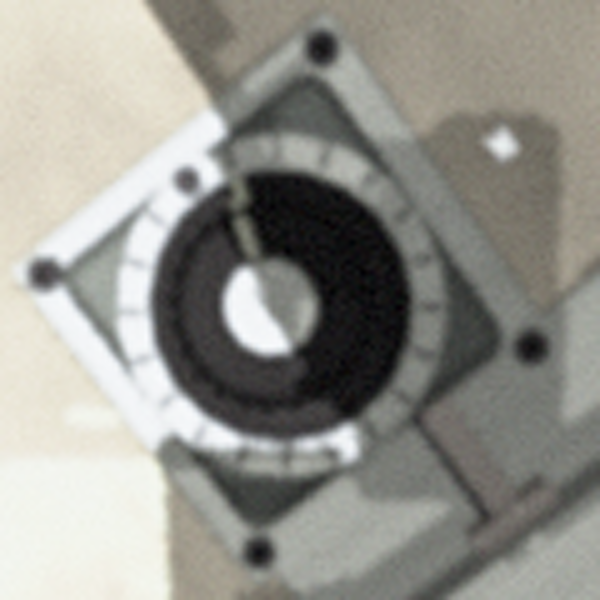

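```bash
python3 - <<'E'
from h import *
c=lambda u,v:(250+u/5,60+v/5)
C=onz('w2',*c(272,306),73); print(C)
A=lambda p:np.degrees(np.arctan2(*(p-np.array([443.5,-.5,0]))[[1,0]]))
for n,p,z in [('pin top',(187,180),45),('pin',(187,180),38),('line out top',(238,195),73),('line in',(256,258),73),('line low',(235,170),43)]:
    q=onz('w2',*c(*p),z); print(n,q,A(q), np.degrees(np.arctan2(*(q-C)[[1,0]])))
print('plate',[onz('w2',*c(*p),5)[:2] for p in [(322,48),(532,346),(45,274),(259,551)]])
E
python3 - <<'E'
import sys;sys.path.insert(0,'.')
from h import *
_,_,a=load('top2')
cv2.imwrite('pics/c6.png',cv2.resize(a[170:270,250:450],None,fx=4,fy=4,interpolation=cv2.INTER_CUBIC))
E
```

```text
[443.628  -1.119  73.   ]
pin top [412.943  -1.668  45.   ] -177.8111402804772 -178.97517582876188
pin [411.926  -1.949  38.   ] -177.37260654218377 -178.50049792109414
line out top [424.433   5.425  73.   ] 162.7378788808795 161.17474582067203
line in [435.104   1.546  73.   ] 166.30272503962826 162.6361627706466
line low [416.727   7.21   43.   ] 163.93456467368804 162.79618377598058
plate [array([402.568,  37.572]), array([482.255,  39.583]), array([404.421, -41.929]), array([483.746, -40.133])]
```

View pics/c6.png

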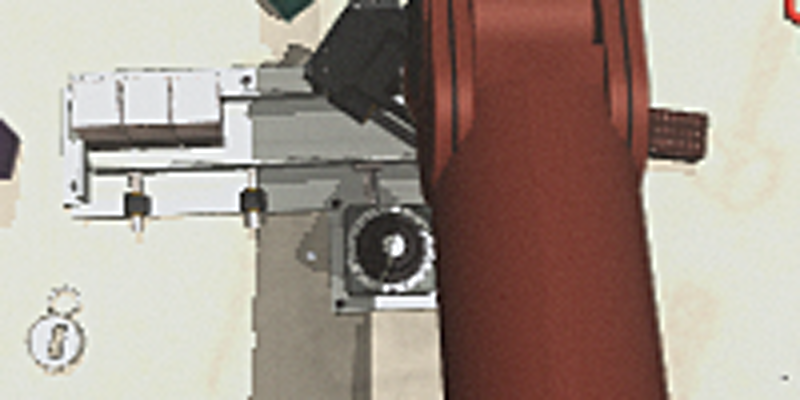

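```bash
python3 -c "
from h import *
to(443.5,-0.5,270,54)"
```

```text
t 5.3 pos [508.543 -25.827 373.19 ] jaw yaw 55.03 tilt 0.04 j [-0.552  0.058  0.54   1.869 -0.031  1.224  0.959] g 83.7936549360074 F [-0.445  0.043  0.299]
tool delta mm [-16.459 -67.828 103.193] rows 2.99 twist (cw+) 1.031686881853318
```

```bash
python3 -m creep '[{"hand":0.06,"tx":-0.006,"ty":-0.025,"tz":0.03,"twist":0},{"hand":0.06,"tx":-0.006,"ty":-0.025,"tz":0.03,"twist":0},{"hand":0.06,"tx":-0.0045,"ty":-0.018,"tz":0.033,"twist":0},{"hand":0.06,"tx":0,"ty":0,"tz":0.01,"twist":0},{"hand":0.06,"tx":0,"ty":0,"tz":0,"twist":0}]'; python3 -c "
from h import *
to(443.5,-0.5,228,54)"
```

```text
time: 5.72
eef_pos: [440.8, 0.5, 267.4]
tool_rot: [0.886, 0.463, -0.002, -0.001]
wrist_force: [0.1, -0.7, -0.1]
gripper_width: 0.728
t 5.7167 pos [440.789   0.465 267.396] jaw yaw 55.22 tilt 0.3 j [-0.589  0.023  0.498  2.134 -0.013  0.992  0.88 ] g 63.34501810700765 F [ 0.077 -0.693 -0.129]
tool delta mm [ 0.888  2.935 39.381] rows 0.95 twist (cw+) 1.2165411021962882
```

```bash
python3 -m creep '[{"hand":0.06,"tx":0,"ty":0.0015,"tz":0.018,"twist":0},{"hand":0.06,"tx":0,"ty":0,"tz":0.016,"twist":0},{"hand":0.06,"tx":0,"ty":0,"tz":0,"twist":0},{"hand":0.03,"tx":0,"ty":0,"tz":0,"twist":0},{"hand":0.03,"tx":0,"ty":0,"tz":0,"twist":0}]' 30; python3 -c "
from h import *
to(443.5,-0.5,228,54)"
```

```text
time: 6.13
eef_pos: [445.3, -1.0, 237.1]
tool_rot: [0.887, 0.462, 0.001, 0.0]
wrist_force: [0.1, 0.7, -0.8]
gripper_width: 0.607
t 6.1333 pos [445.321  -1.045 237.143] jaw yaw 55.05 tilt 0.08 j [-0.579  0.082  0.505  2.155 -0.05   0.914  0.915] g 52.81332288897744 F [ 0.113  0.676 -0.826]
tool delta mm [-0.604 -1.815  9.14 ] rows 0.22 twist (cw+) 1.0506015389639174
```

```bash
python3 -m creep '[{"hand":0.055,"tx":-0.0005,"ty":-0.001,"tz":0.008,"twist":0},{"hand":0.05,"tx":0,"ty":0,"tz":0,"twist":0},{"hand":0.03,"tx":0,"ty":0,"tz":0,"twist":0},{"hand":0.03,"tx":0,"ty":0,"tz":0,"twist":0},{"hand":0.03,"tx":0,"ty":0,"tz":0,"twist":0}]' 30; python3 -m creep '[{"hand":0.03,"tx":0,"ty":0,"tz":0,"twist":0},{"hand":0.03,"tx":0,"ty":0,"tz":0,"twist":0}]'; python3 -c "
from h import *
to(443.5,-0.5,228,54); print(env.get_state()['wrist_torque'])"
```

```text
time: 6.55
eef_pos: [443.4, -1.1, 228.0]
tool_rot: [0.887, 0.462, -0.0, 0.0]
wrist_force: [-0.6, -2.0, 4.5]
gripper_width: 0.437
time: 6.72
eef_pos: [443.5, -1.1, 228.0]
tool_rot: [0.887, 0.462, -0.0, 0.0]
wrist_force: [-2.1, -2.8, 4.3]
gripper_width: 0.441
t 6.7167 pos [443.454  -1.109 227.976] jaw yaw 55.03 tilt 0.01 j [-0.577  0.094  0.505  2.167 -0.058  0.893  0.922] g 38.36100947091346 F [-2.126 -2.807  4.281]
tool delta mm [ 0.526 -0.312 -0.024] rows 0.01 twist (cw+) 1.027555651356579
[-0.543  0.441  0.032]
```

Gripped. I'll turn 20° anticlockwise in small steps, reading the torque each time.

```bash
t='from h import *
s=env.get_state(); M=R.from_quat(s["tool_rot"]).as_matrix(); print("yaw",np.degrees(np.arctan2(M[1,0],M[0,0])),"tq",s["wrist_torque"],"g",s["gripper_width"]*87)'
echo "$t" > tq.py
python3 -m creep '[{"hand":0.03,"tx":0,"ty":0,"tz":0,"twist":-6},{"hand":0.03,"tx":0,"ty":0,"tz":0,"twist":-6}]'>/dev/null; python3 tq.py
python3 -m creep '[{"hand":0.03,"tx":0,"ty":0,"tz":0,"twist":-4},{"hand":0.03,"tx":0,"ty":0,"tz":0,"twist":0}]'>/dev/null; python3 tq.py
python3 -m creep '[{"hand":0.03,"tx":0,"ty":0,"tz":0,"twist":-3},{"hand":0.03,"tx":0,"ty":0,"tz":0,"twist":0}]'>/dev/null; python3 tq.py
```

```text
yaw 67.28225582903825 tq [-0.416  0.336  0.072] g 38.07099115502819
yaw 71.24081224482437 tq [-0.44   0.342  0.27 ] g 38.43611149861151
yaw 73.98270562121867 tq [-0.273  0.596 -0.383] g 38.233199530780794
```

```bash
python3 -m creep '[{"hand":0.03,"tx":0,"ty":0,"tz":0,"twist":0},{"hand":0.03,"tx":0,"ty":0,"tz":0,"twist":0.5}]'>/dev/null; python3 tq.py
python3 -m creep '[{"hand":0.03,"tx":0,"ty":0,"tz":0,"twist":0},{"hand":0.03,"tx":0,"ty":0,"tz":0,"twist":0}]' 10 >/dev/null; python3 tq.py
python3 -m creep '[{"hand":0.05,"tx":0,"ty":0,"tz":0,"twist":0},{"hand":0.05,"tx":0,"ty":0,"tz":0,"twist":0},{"hand":0.05,"tx":0,"ty":0,"tz":0,"twist":0},{"hand":0.06,"tx":0,"ty":0,"tz":-0.03,"twist":0},{"hand":0.06,"tx":0,"ty":0,"tz":-0.04,"twist":0}]'>/dev/null; python3 tq.py
python3 -m creep '[{"hand":0.087,"tx":0,"ty":0.02,"tz":-0.035,"twist":7},{"hand":0.087,"tx":0,"ty":0.03,"tz":-0.02,"twist":7},{"hand":0.087,"tx":0,"ty":0.02,"tz":0,"twist":7},{"hand":0.087,"tx":0,"ty":0,"tz":0,"twist":0}]'
python3 - <<'E'
from h import *
d=snap('wrist','w3');a=d['image']; u,v=proj('w3',[443.5,-.5,60]); u=int(u);v=int(v); print(u,v)
cv2.imwrite('pics/c7.png',cv2.resize(a[v-60:v+60,u-60:u+60],None,fx=5,fy=5,interpolation=cv2.INTER_CUBIC))
E
```

```text
yaw 73.35270476179655 tq [-0.393  0.595  0.104] g 38.457116792554345
yaw 73.36289238310376 tq [-0.35   0.569  0.046] g 38.767109349137954
yaw 73.49331033418335 tq [ 0.061 -0.046  0.025] g 56.191376725664774
time: 8.3
eef_pos: [510.2, -30.1, 354.5]
tool_rot: [0.899, 0.438, 0.002, 0.001]
wrist_force: [-0.8, 0.3, -0.4]
gripper_width: 0.906
304 120
```

View pics/c7.png

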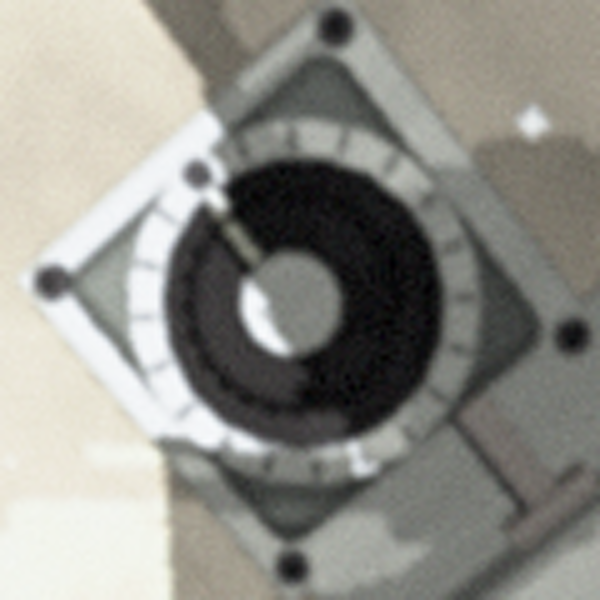

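The white line now points at the pin (crop about (225,215) toward (197,172)), so the dial is at its stop. Next I'll measure the lane and the carton.

Run:
```python
from h import *
_,_,a=load('w3')
cv2.imwrite('pics/c8.png',cv2.resize(a[0:240,290:610],None,fx=2.4,fy=2.4,interpolation=cv2.INTER_CUBIC))
```

```text
(no output)
```

View pics/c8.png

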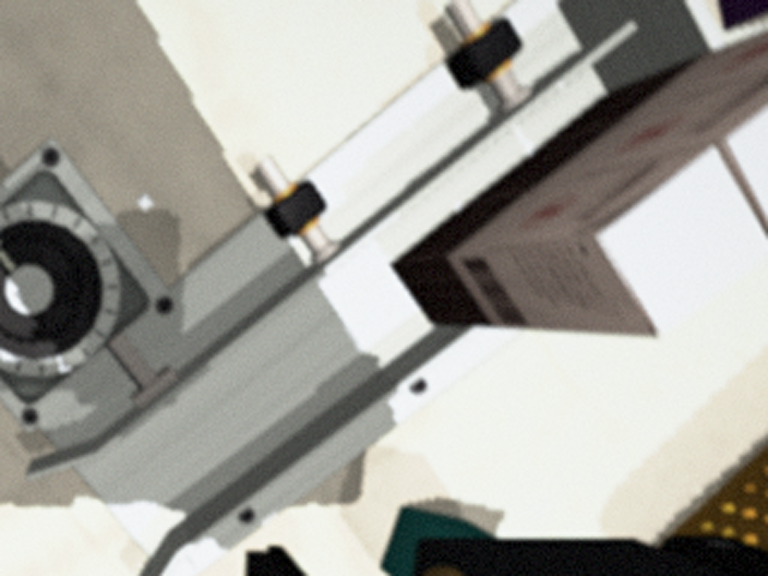

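Run:
```python
from h import *
c=lambda u,v:(290+u/2.4,v/2.4)
for n,p,z in [('row3 -x foot',(395,263),8),('row3 +x foot',(437,325),8),('row3 top +x front',(655,335),140),('row3 top -x front',(596,237),140),('fix in bottom',(190,508),8),('fix in bottom',(370,358),8),('fix top outer',(205,530),42),('fix top outer',(470,348),42),('slid top',(110,435),44),('slid top',(330,262),44),('slid top',(635,25),44),('endstop top?',(705,48),60)]:
    print(n,onz('w3',*c(*p),z))
print(tri(('w3',*c(596,237)),('top0',170+393/2.9,130+208/2.9)))
print(tri(('w3',*c(655,335)),('top0',170+393/2.9,130+172/2.9)))
```

```text
row3 -x foot [530.286 130.045   8.   ]
row3 +x foot [564.835 130.849   8.   ]
row3 top +x front [560.323 126.873 140.   ]
row3 top -x front [528.022 126.153 140.   ]
fix in bottom [565.766  -7.337   8.   ]
fix in bottom [558.67   99.136   8.   ]
fix top outer [566.676  -6.22   42.   ]
fix top outer [569.951 124.114  42.   ]
slid top [507.677 -13.079  44.   ]
slid top [506.304  96.859  44.   ]
slid top [505.473 229.441  44.   ]
endstop top? [524.233 233.218  60.   ]
(array([524.63 , 124.828, 143.203]), [2.3, 2.3])
(array([558.87 , 125.254, 142.709]), [0.0, 0.0])
```

```bash
python3 -m creep '[{"hand":0.087,"tx":-0.021,"ty":0.022,"tz":0.004,"twist":7},{"hand":0.087,"tx":-0.018,"ty":0.024,"tz":0.004,"twist":7},{"hand":0.087,"tx":-0.015,"ty":0.026,"tz":0.004,"twist":7},{"hand":0.087,"tx":-0.012,"ty":0.028,"tz":0.004,"twist":7},{"hand":0.087,"tx":-0.009,"ty":0.029,"tz":0.004,"twist":7}]' >/dev/null;  python3 -m creep '[{"hand":0.087,"tx":-0.004,"ty":0.029,"tz":0,"twist":7},{"hand":0.087,"tx":0,"ty":0.02,"tz":0,"twist":7},{"hand":0.087,"tx":0,"ty":0,"tz":0,"twist":7},{"hand":0.087,"tx":0,"ty":0,"tz":0,"twist":2},{"hand":0.087,"tx":0,"ty":0,"tz":0,"twist":0}]'; python3 -c "
from h import *
to(530,-230,330,-5.2); d=snap('wrist','w4')"
```

```text
time: 9.18
eef_pos: [537.4, -226.4, 331.8]
tool_rot: [0.999, -0.048, -0.001, -0.0]
wrist_force: [-0.3, 0.1, -0.3]
gripper_width: 1.0
t 9.1833 pos [ 537.391 -226.358  331.789] jaw yaw -5.51 tilt 0.11 j [-0.323  0.307  0.779  1.756 -0.232  1.175  0.428] g 87.03776392794066 F [-0.342  0.123 -0.324]
tool delta mm [-7.004  4.336  1.801] rows 0.2 twist (cw+) -0.3113884705569774
```

View pics/w4.png

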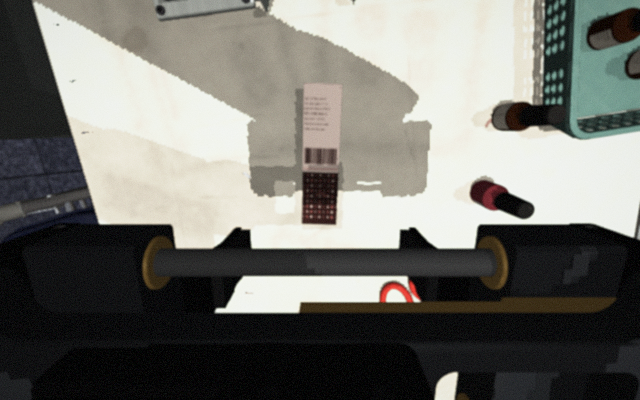

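Run:
```python
from h import *
_,_,a=load('w4')
cv2.imwrite('pics/c9.png',cv2.resize(a[70:235,270:370],None,fx=3.6,fy=3.6,interpolation=cv2.INTER_CUBIC))
```

```text
(no output)
```

View pics/c9.png

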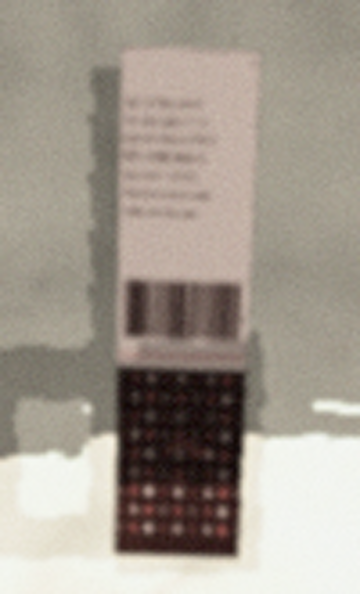

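Run:
```python
from h import *
c=lambda u,v:(270+u/3.6,70+v/3.6)
P=[(120,50),(258,52),(116,553),(238,556)]
Q=np.array([onz('w4',*c(*p),34) for p in P]); print(Q)
print('w',np.linalg.norm(Q[0]-Q[1]),np.linalg.norm(Q[2]-Q[3]),'L',np.linalg.norm(Q[0]-Q[2]),np.linalg.norm(Q[1]-Q[3]))
h=(Q[0]+Q[1])/2;f=(Q[2]+Q[3])/2;d=h-f;print(h,f,'axis deg',np.degrees(np.arctan2(d[1],d[0])), 'jaw',np.degrees(np.arctan2(d[1],d[0]))-90)
s=lambda u,v:(230+u/3.2,140+v/3.2); t=lambda u,v:(170+u/2.9,130+v/2.9)
print(tri(('w4',*c(120,50)),('side0',*s(418,395))),tri(('w4',*c(258,52)),('side0',*s(455,390))))
print(tri(('w4',*c(116,553)),('side0',*s(490,500))),tri(('w4',*c(238,556)),('side0',*s(540,488))))
u=d/np.linalg.norm(d)
for a in (100,110,118): g=f+u*a; print(a,g); to(g[0],g[1],184.5,-5)
```

```text
[[ 529.013 -121.193   34.   ]
 [ 562.693 -124.925   34.   ]
 [ 513.115 -249.998   34.   ]
 [ 546.496 -254.08    34.   ]]
w 33.88568391733889 33.628841200691895 L 129.78177471572138 130.16609512384915
[ 545.853 -123.059   34.   ] [ 529.805 -252.039   34.   ] axis deg 82.90762876317454 jaw -7.092371236825457
(array([ 529.503, -121.738,   35.588]), [0.5, 0.5]) (array([ 562.463, -124.087,   30.148]), [0.6, 0.6])
(array([ 511.245, -248.864,   33.672]), [2.2, 2.2]) (array([ 546.357, -254.04 ,   33.846]), [0.2, 0.2])
100 [ 542.152 -152.804   34.   ]
t 9.2333 pos [ 537.53  -226.028  331.946] jaw yaw -5.32 tilt 0.1 j [-0.323  0.307  0.779  1.756 -0.232  1.175  0.43 ] g 87.02761147378118 F [-0.063 -0.352 -0.765]
tool delta mm [ -1.933 -73.251 147.492] rows 3.95 twist (cw+) -0.31558801374694667
110 [ 543.387 -142.88    34.   ]
t 9.2333 pos [ 537.53  -226.028  331.946] jaw yaw -5.32 tilt 0.1 j [-0.323  0.307  0.779  1.756 -0.232  1.175  0.43 ] g 87.02761147378118 F [-0.063 -0.352 -0.765]
tool delta mm [ -1.623 -83.246 147.498] rows 4.06 twist (cw+) -0.31558801374694667
118 [ 544.375 -134.942   34.   ]
t 9.2333 pos [ 537.53  -226.028  331.946] jaw yaw -5.32 tilt 0.1 j [-0.323  0.307  0.779  1.756 -0.232  1.175  0.43 ] g 87.02761147378118 F [-0.063 -0.352 -0.765]
tool delta mm [ -1.375 -91.242 147.502] rows 4.16 twist (cw+) -0.31558801374694667
```

```bash
python3 -m creep '[{"hand":0.087,"tx":-0.001,"ty":-0.03,"tz":0.02,"twist":1.8},{"hand":0.087,"tx":-0.001,"ty":-0.034,"tz":0.02,"twist":0},{"hand":0.075,"tx":-0.001,"ty":-0.034,"tz":0.02,"twist":0},{"hand":0.07,"tx":0,"ty":0,"tz":0.03,"twist":0},{"hand":0.07,"tx":0,"ty":0,"tz":0,"twist":0}]'; python3 -c "
from h import *
to(545.1,-129.0,188,-7.1)"
```

```text
time: 9.65
eef_pos: [544.7, -124.8, 238.0]
tool_rot: [0.998, -0.059, -0.004, -0.001]
wrist_force: [-1.1, 1.0, -1.0]
gripper_width: 0.858
t 9.65 pos [ 544.703 -124.772  237.952] jaw yaw -6.76 tilt 0.43 j [-0.448  0.364  0.71   1.899 -0.282  0.988  0.27 ] g 74.63330706758771 F [-1.124  1.03  -0.968]
tool delta mm [ 1.264  4.2   49.94 ] rows 1.2 twist (cw+) 0.33561486067674196
```

```bash
python3 -m creep '[{"hand":0.06,"tx":0.0005,"ty":0.001,"tz":0.02,"twist":0.2},{"hand":0.06,"tx":0,"ty":0,"tz":0.02,"twist":0},{"hand":0.06,"tx":0,"ty":0,"tz":0.004,"twist":0},{"hand":0.06,"tx":0,"ty":0,"tz":0,"twist":0}]'; python3 -c "
from h import *
to(545.1,-129.0,188,-7.1)"
```

```text
time: 9.98
eef_pos: [546.1, -130.6, 198.6]
tool_rot: [0.998, -0.065, -0.001, 0.0]
wrist_force: [-0.2, -0.1, -0.0]
gripper_width: 0.702
t 9.9833 pos [ 546.131 -130.554  198.593] jaw yaw -7.43 tilt 0.12 j [-0.41   0.426  0.683  1.921 -0.335  0.913  0.308] g 61.06438934153158 F [-0.176 -0.073 -0.009]
tool delta mm [-1.201 -1.412 10.595] rows 0.26 twist (cw+) -0.332933171435144
```

```bash
python3 -m creep '[{"hand":0.06,"tx":-0.001,"ty":-0.001,"tz":0.007,"twist":0},{"hand":0.06,"tx":0,"ty":0,"tz":0,"twist":0},{"hand":0.06,"tx":0,"ty":0,"tz":0,"twist":0}]'; python3 -c "
from h import *
to(545.1,-129.0,188,-7.1); snap('side','s5'); snap('wrist','w5')"
python3 - <<'E'
import sys;sys.path.insert(0,'.')
from h import *
_,_,a=load('s5')
cv2.imwrite('pics/c10.png',cv2.resize(a[140:320,300:450],None,fx=3.2,fy=3.2,interpolation=cv2.INTER_CUBIC))
E
```

```text
time: 10.23
eef_pos: [546.0, -129.1, 192.5]
tool_rot: [0.998, -0.065, 0.0, -0.0]
wrist_force: [0.1, 0.1, 0.8]
gripper_width: 0.694
t 10.2333 pos [ 546.045 -129.098  192.484] jaw yaw -7.44 tilt 0.04 j [-0.408  0.433  0.678  1.926 -0.344  0.898  0.312] g 60.359880861236206 F [0.08  0.112 0.765]
tool delta mm [-0.953  0.027  4.483] rows 0.11 twist (cw+) -0.34142296176929676
```

View pics/c10.png

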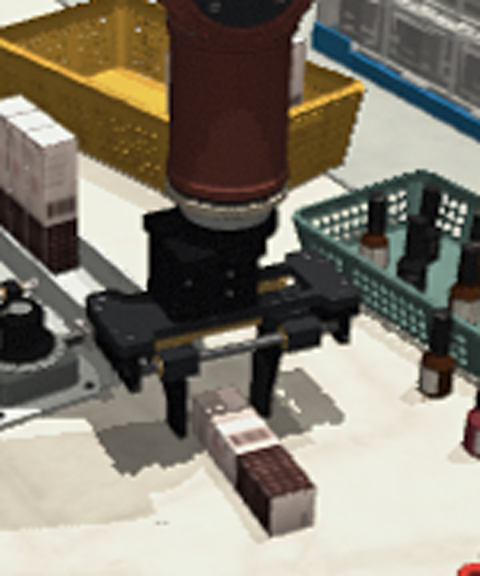

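View pics/w5.png

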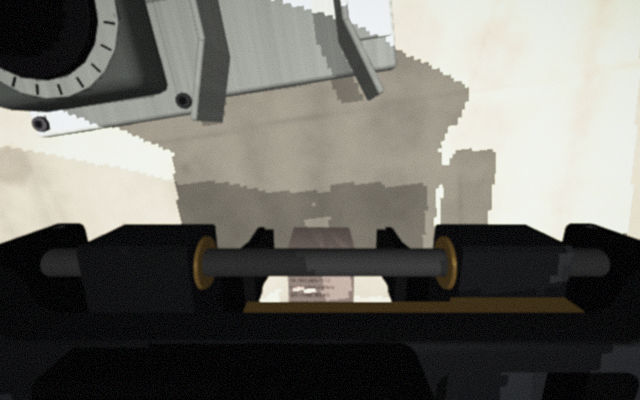

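```bash
python3 -m creep '[{"hand":0.045,"tx":-0.0007,"ty":0,"tz":0.003,"twist":0},{"hand":0.025,"tx":0,"ty":0,"tz":0,"twist":0},{"hand":0.025,"tx":0,"ty":0,"tz":0,"twist":0},{"hand":0.025,"tx":0,"ty":0,"tz":0,"twist":0},{"hand":0.025,"tx":0,"ty":0,"tz":0,"twist":0}]' 3;python3 -m creep '[{"hand":0.025,"tx":0,"ty":0,"tz":0,"twist":0},{"hand":0.025,"tx":0,"ty":0,"tz":0,"twist":0},{"hand":0.025,"tx":0,"ty":0,"tz":0,"twist":0}]'; python3 -c "
from h import *
to(545.1,-129.0,188,-7.1)"
```

```text
time: 10.75
eef_pos: [545.2, -128.9, 188.8]
tool_rot: [0.998, -0.065, -0.0, 0.0]
wrist_force: [0.5, 0.1, -0.4]
gripper_width: 0.395
time: 11.0
eef_pos: [545.2, -128.9, 188.8]
tool_rot: [0.998, -0.065, 0.0, 0.0]
wrist_force: [0.2, -0.8, 1.6]
gripper_width: 0.395
t 11.0 pos [ 545.231 -128.93   188.807] jaw yaw -7.45 tilt 0.0 j [-0.406  0.438  0.675  1.93  -0.348  0.892  0.315] g 34.323826460462506 F [ 0.22  -0.84   1.625]
tool delta mm [-0.121  0.086  0.807] rows 0.02 twist (cw+) -0.35493078031902314
```

Gripped at 34.3 mm with 3 N. I'll lift along the arc of the foot edge, first slowly, and look.

```bash
python3 -m creep '[{"hand":0.025,"tx":0,"ty":0.0,"tz":-0.012,"twist":0},{"hand":0.025,"tx":0,"ty":0.002,"tz":-0.015,"twist":0},{"hand":0.025,"tx":0,"ty":0.005,"tz":-0.015,"twist":0},{"hand":0.025,"tx":0,"ty":0.006,"tz":-0.015,"twist":0},{"hand":0.025,"tx":0,"ty":0,"tz":0,"twist":0}]'
python3 - <<'E'
from h import *
snap('side','s6');_,_,a=load('s6')
cv2.imwrite('pics/c11.png',cv2.resize(a[140:320,300:450],None,fx=3.2,fy=3.2,interpolation=cv2.INTER_CUBIC))
E
```

```text
time: 11.42
eef_pos: [544.2, -143.6, 249.3]
tool_rot: [0.998, -0.066, 0.002, 0.0]
wrist_force: [0.8, 0.3, 1.0]
gripper_width: 0.395
```

View pics/c11.png

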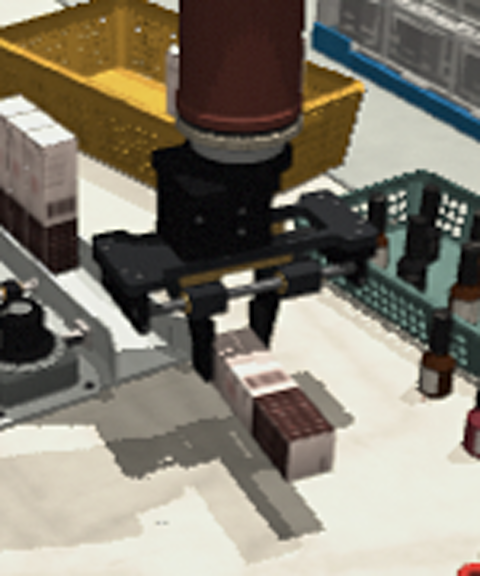

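```bash
python3 -m creep '[{"hand":0.025,"tx":0,"ty":0.0,"tz":-0.0417,"twist":0},{"hand":0.025,"tx":0,"ty":0.0,"tz":-0.03,"twist":0},{"hand":0.025,"tx":0,"ty":0.0,"tz":-0.018,"twist":0},{"hand":0.025,"tx":0,"ty":0.0,"tz":-0.008,"twist":0},{"hand":0.025,"tx":0,"ty":0,"tz":0,"twist":0}]'
python3 - <<'E'
from h import *
snap('side','s7');_,_,a=load('s7')
cv2.imwrite('pics/c12.png',cv2.resize(a[140:320,300:450],None,fx=3.2,fy=3.2,interpolation=cv2.INTER_CUBIC))
E
```

```text
time: 11.88
eef_pos: [543.9, -141.6, 344.5]
tool_rot: [0.998, -0.065, 0.001, -0.0]
wrist_force: [0.8, -0.4, -1.4]
gripper_width: 0.396
```

View pics/c12.png

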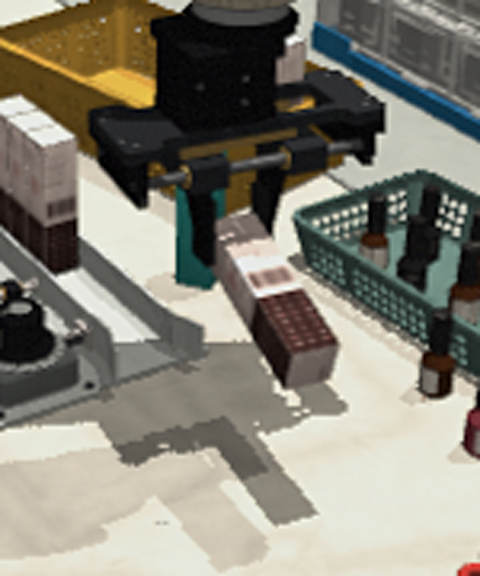

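```bash
cat >> h.py <<'E'
def tilt(f,u,v,sc=3.2,ox=300,oy=140,yaw=None):
    "pixel (crop) of centre of foot face -> tilt of carton axis, vertical plane through the grasp point"
    s=env.get_state(); M=R.from_quat(s['tool_rot']).as_matrix(); g=s['eef_pos']+164*M[:,2]; n=M[:,0]
    o,d=ray(f,ox+u/sc,oy+v/sc); p=o+d*(n@(g-o))/(n@d); r=p-g; fwd=-(M[:,1]@r); print('foot',p,'rel',r,'len',np.linalg.norm(r),'below level deg',np.degrees(np.arctan2(-r[2],abs(fwd))))
E
python3 -c "
from h import *
tilt('s7',309,363)"
```

```text
foot [ 528.029 -260.546  146.189] rel [ -15.522 -119.241  -32.819] len 124.64486592743982 below level deg 15.264087495750301
```

```bash
python3 -m creep '[{"hand":0.025,"tx":0,"ty":0.0,"tz":0.02,"twist":0},{"hand":0.025,"tx":0,"ty":0.0,"tz":0.04,"twist":0},{"hand":0.025,"tx":0,"ty":0.0,"tz":-0.0417,"twist":0},{"hand":0.025,"tx":0,"ty":0.0,"tz":-0.03,"twist":0},{"hand":0.025,"tx":0,"ty":0,"tz":-0.012,"twist":0}]' ;python3 -m creep '[{"hand":0.025,"tx":0,"ty":0.0,"tz":0.02,"twist":0},{"hand":0.025,"tx":0,"ty":0.0,"tz":0.04,"twist":0},{"hand":0.025,"tx":0,"ty":0.0,"tz":-0.0417,"twist":0},{"hand":0.025,"tx":0,"ty":0.0,"tz":-0.03,"twist":0},{"hand":0.025,"tx":0,"ty":0,"tz":-0.012,"twist":0}]'
python3 - <<'E'
from h import *
snap('side','s8');_,_,a=load('s8')
cv2.imwrite('pics/c13.png',cv2.resize(a[140:320,300:450],None,fx=3.2,fy=3.2,interpolation=cv2.INTER_CUBIC))
E
```

```text
time: 12.35
eef_pos: [543.8, -141.9, 367.2]
tool_rot: [0.998, -0.065, -0.001, 0.001]
wrist_force: [2.1, -0.8, 0.3]
gripper_width: 0.395
time: 12.77
eef_pos: [543.8, -141.9, 391.4]
tool_rot: [0.998, -0.065, -0.0, 0.0]
wrist_force: [0.5, -0.7, 0.2]
gripper_width: 0.392
```

View pics/c13.png

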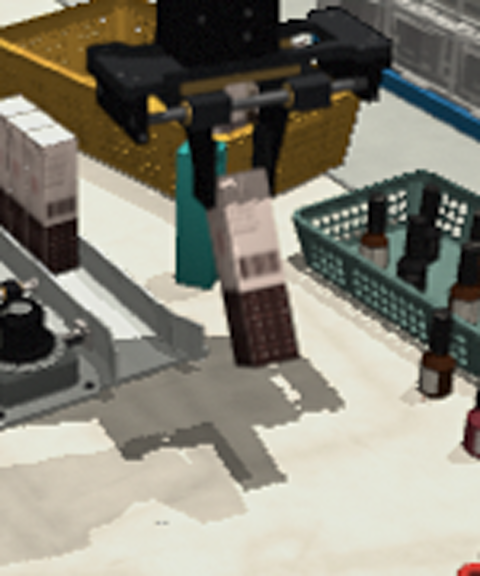

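```bash
python3 -c "
from h import *
tilt('s8',268,361)"
```

```text
foot [ 537.012 -203.784  111.577] rel [  -7.719  -61.6   -117.671] len 133.04364128675718 below level deg 62.183834536444685
```

```bash
python3 -m creep '[{"hand":0.025,"tx":0,"ty":-0.02,"tz":0.01,"twist":0},{"hand":0.025,"tx":0,"ty":-0.03,"tz":0.02,"twist":0},{"hand":0.025,"tx":0,"ty":0.03,"tz":-0.02,"twist":0},{"hand":0.025,"tx":0,"ty":0.025,"tz":-0.01,"twist":0},{"hand":0.025,"tx":0,"ty":0.01,"tz":0,"twist":0}]' ;python3 -m creep '[{"hand":0.025,"tx":0,"ty":0.003,"tz":0,"twist":0}]'
python3 - <<'E'
from h import *
snap('side','s9');_,_,a=load('s9')
cv2.imwrite('pics/c14.png',cv2.resize(a[140:320,300:450],None,fx=3.2,fy=3.2,interpolation=cv2.INTER_CUBIC))
E
```

```text
time: 13.23
eef_pos: [541.1, -159.5, 391.4]
tool_rot: [0.998, -0.066, 0.001, 0.001]
wrist_force: [-0.4, -1.3, -0.0]
gripper_width: 0.394
time: 13.32
eef_pos: [540.5, -161.9, 390.1]
tool_rot: [0.998, -0.067, -0.0, 0.0]
wrist_force: [-0.5, -0.2, -0.8]
gripper_width: 0.396
```

View pics/c14.png

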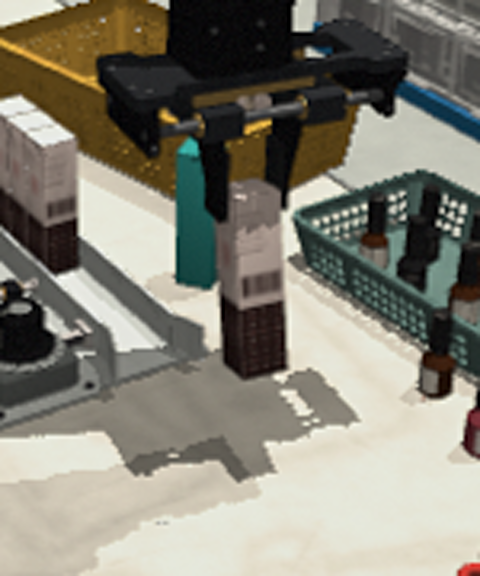

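Run:
```python
from h import *
tilt('s9',256,371)
s=env.get_state(); M=R.from_quat(s['tool_rot']).as_matrix(); g=s['eef_pos']+164*M[:,2]
# left/right visible edges: expected vertical image direction
for p in (g, ):
    a=proj('s9',g); b=proj('s9',g-[0,0,124]); print('vertical img dir crop',(a-[300,140])*3.2,(b-[300,140])*3.2)
```

```text
foot [ 536.325 -191.243   96.134] rel [  -4.139  -30.236 -129.576] len 133.12098023430914 below level deg 76.7509889083081
vertical img dir crop [243.333 186.696] [237.305 341.89 ]
```

```bash
python3 -m creep '[{"hand":0.025,"tx":0,"ty":-0.02,"tz":0.005,"twist":0},{"hand":0.025,"tx":0,"ty":-0.025,"tz":0.01,"twist":0},{"hand":0.025,"tx":0,"ty":0.025,"tz":-0.01,"twist":0},{"hand":0.025,"tx":0,"ty":0.02,"tz":-0.005,"twist":0},{"hand":0.025,"tx":0,"ty":0.01,"tz":0,"twist":0}]' ;python3 -m creep '[{"hand":0.025,"tx":0,"ty":0.003,"tz":0,"twist":0},{"hand":0.025,"tx":0,"ty":0,"tz":0,"twist":0}]'
python3 - <<'E'
from h import *
snap('side','s10');_,_,a=load('s10')
cv2.imwrite('pics/c15.png',cv2.resize(a[140:320,300:450],None,fx=3.2,fy=3.2,interpolation=cv2.INTER_CUBIC))
E
```

```text
time: 13.78
eef_pos: [539.8, -170.1, 390.5]
tool_rot: [0.998, -0.065, -0.0, 0.0]
wrist_force: [0.3, -1.7, 0.2]
gripper_width: 0.399
time: 13.95
eef_pos: [539.3, -172.5, 389.8]
tool_rot: [0.998, -0.066, -0.001, -0.0]
wrist_force: [-0.2, -0.1, 0.2]
gripper_width: 0.397
```

View pics/c15.png

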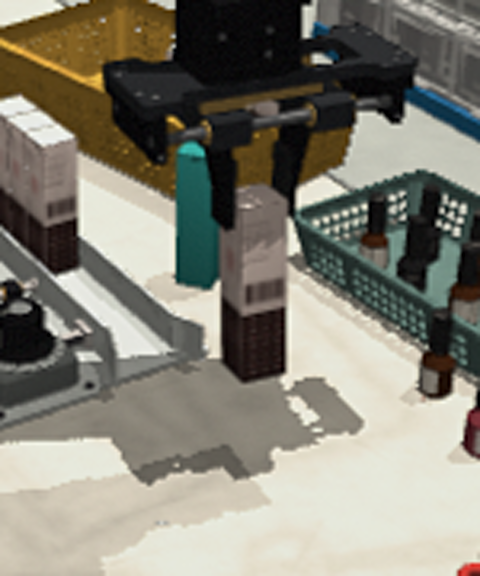

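Run:
```python
from h import *
tilt('s10',254,372)
# head top corners visible in crop: left (220,205)?, right (287,208), back (262,184), front (240,222)
s=env.get_state(); M=R.from_quat(s['tool_rot']).as_matrix(); g=s['eef_pos']+164*M[:,2]; n=M[:,0]
o,d=ray('s10',300+254/3.2,140+204/3.2); p=o+d*(n@(g-o))/(n@d); print('head centre',p,p-g)
```

```text
foot [ 537.131 -187.772   92.964] rel [  -2.275  -16.196 -132.905] len 133.9078540703575 below level deg 82.95696781493183
head centre [ 538.718 -176.777  220.207] [-0.687 -5.201 -5.662]
```

```bash
python3 -m creep '[{"hand":0.025,"tx":0,"ty":0,"tz":0.015,"twist":0},{"hand":0.025,"tx":0,"ty":0,"tz":0.025,"twist":0},{"hand":0.025,"tx":0,"ty":0,"tz":0.025,"twist":0},{"hand":0.025,"tx":0,"ty":0,"tz":0.012,"twist":0},{"hand":0.025,"tx":0,"ty":0,"tz":0.004,"twist":0}]' ;python3 -m creep '[{"hand":0.025,"tx":0,"ty":0,"tz":0.002,"twist":0},{"hand":0.025,"tx":0,"ty":0,"tz":0,"twist":0}]'
python3 - <<'E'
from h import *
snap('side','s11');_,_,a=load('s11')
cv2.imwrite('pics/c16.png',cv2.resize(a[140:320,300:450],None,fx=3.2,fy=3.2,interpolation=cv2.INTER_CUBIC))
E
```

```text
time: 14.42
eef_pos: [539.0, -171.0, 307.3]
tool_rot: [0.998, -0.064, -0.002, -0.0]
wrist_force: [0.2, 0.0, -0.6]
gripper_width: 0.397
time: 14.58
eef_pos: [539.9, -172.3, 308.2]
tool_rot: [0.998, -0.065, 0.0, 0.0]
wrist_force: [0.3, 0.3, -0.7]
gripper_width: 0.397
```

View pics/c16.png

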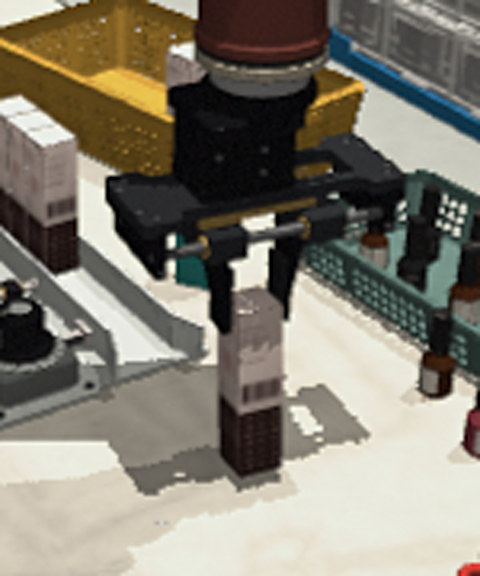

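```bash
python3 -c "
from h import *
tilt('s11',251,463)"; python3 -m creep '[{"hand":0.025,"tx":0,"ty":0,"tz":0.005,"twist":0},{"hand":0.025,"tx":0,"ty":0,"tz":0,"twist":0},{"hand":0.025,"tx":0,"ty":0,"tz":0,"twist":0}]'; python3 -m creep '[{"hand":0.025,"tx":0,"ty":0,"tz":0.003,"twist":0},{"hand":0.025,"tx":0,"ty":0,"tz":0,"twist":0},{"hand":0.025,"tx":0,"ty":0,"tz":0,"twist":0}]'
```

```text
foot [ 538.379 -187.45    13.02 ] rel [  -1.792  -14.942 -131.699] len 132.55577278096203 below level deg 83.48288864744045
time: 14.88
eef_pos: [539.6, -172.5, 303.1]
tool_rot: [0.998, -0.065, 0.0, -0.0]
wrist_force: [0.0, 0.5, -1.0]
gripper_width: 0.394
time: 15.13
eef_pos: [539.5, -172.5, 299.7]
tool_rot: [0.998, -0.065, -0.0, 0.0]
wrist_force: [0.5, -0.6, -0.7]
gripper_width: 0.397
```

```bash
for k in 1; do python3 -m creep '[{"hand":0.025,"tx":0,"ty":0,"tz":0.003,"twist":0},{"hand":0.025,"tx":0,"ty":0,"tz":0,"twist":0},{"hand":0.025,"tx":0,"ty":0,"tz":0,"twist":0}]'; python3 -m creep '[{"hand":0.025,"tx":0,"ty":0.001,"tz":0.002,"twist":0},{"hand":0.025,"tx":0,"ty":0,"tz":0,"twist":0},{"hand":0.025,"tx":0,"ty":0,"tz":0,"twist":0}]'; done
python3 - <<'E'
from h import *
snap('side','s12');_,_,a=load('s12')
cv2.imwrite('pics/c17.png',cv2.resize(a[200:320,320:430],None,fx=5,fy=5,interpolation=cv2.INTER_CUBIC))
E
```

```text
time: 15.38
eef_pos: [539.6, -172.6, 296.8]
tool_rot: [0.998, -0.065, 0.0, 0.0]
wrist_force: [1.0, 0.5, 0.6]
gripper_width: 0.394
time: 15.63
eef_pos: [539.4, -173.7, 294.9]
tool_rot: [0.998, -0.065, 0.0, 0.0]
wrist_force: [0.4, -0.4, 2.2]
gripper_width: 0.401
```

View pics/c17.png

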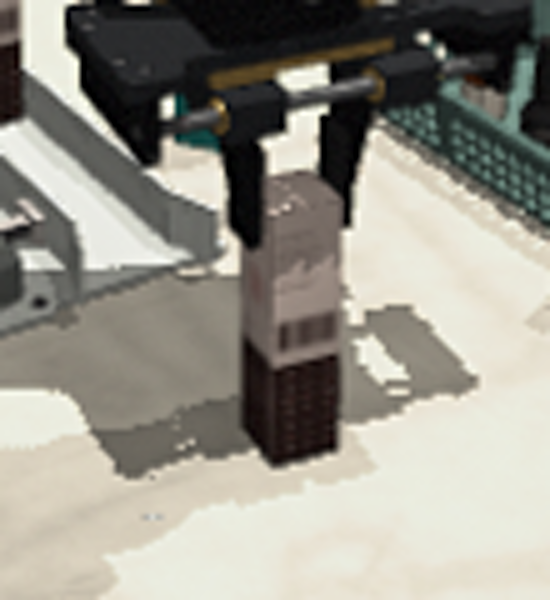

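```bash
python3 -c "
from h import *
tilt('s12',292,441,5,320,200)"; python3 -m creep '[{"hand":0.025,"tx":0,"ty":0.004,"tz":0.0005,"twist":0},{"hand":0.025,"tx":0,"ty":0.004,"tz":0.0005,"twist":0},{"hand":0.025,"tx":0,"ty":0.002,"tz":0,"twist":0},{"hand":0.025,"tx":0,"ty":0,"tz":0,"twist":0}]'
python3 - <<'E'
from h import *
snap('side','s13');_,_,a=load('s13')
cv2.imwrite('pics/c18.png',cv2.resize(a[200:320,320:430],None,fx=5,fy=5,interpolation=cv2.INTER_CUBIC))
E
```

```text
foot [ 537.484 -189.208    4.373] rel [  -1.995  -15.517 -126.481] len 127.44497354408298 below level deg 82.95605628592016
time: 16.02
eef_pos: [537.7, -184.2, 293.5]
tool_rot: [0.998, -0.066, -0.0, 0.0]
wrist_force: [0.3, -0.3, -0.3]
gripper_width: 0.397
```

View pics/c18.png

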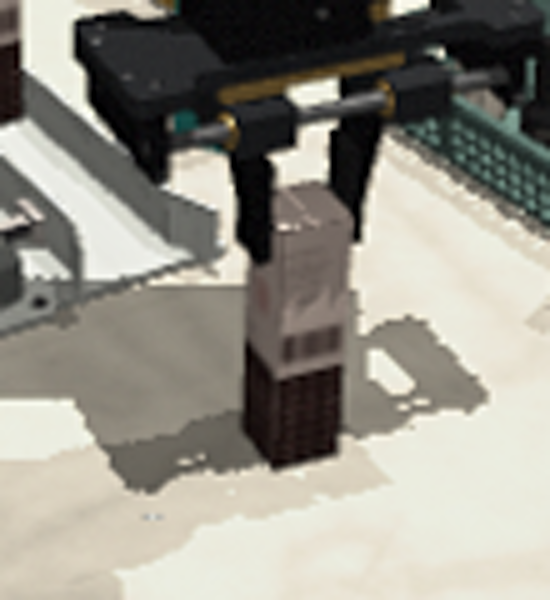

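Run:
```python
from h import *
tilt('s13',294,443,5,320,200)
s=env.get_state(); M=R.from_quat(s['tool_rot']).as_matrix(); g=s['eef_pos']+164*M[:,2]; n=M[:,0]
for f,u,v in [('s13',312,207),('s13',294,443),('s12',302,195)]:
    o,d=ray(f,320+u/5,200+v/5); p=o+d*(n@(g-o))/(n@d); print(p,p-g)
```

```text
foot [ 536.459 -192.311    5.74 ] rel [  -1.187   -8.391 -123.759] len 124.04853375044604 below level deg 86.09626758170302
[ 535.735 -198.479  138.553] [ -1.911 -14.559   9.054]
[ 536.459 -192.311    5.74 ] [  -1.187   -8.391 -123.759]
[ 537.005 -188.839  139.023] [-0.641 -4.919  9.524]
```

```bash
python3 -m creep '[{"hand":0.04,"tx":0,"ty":0,"tz":0,"twist":0},{"hand":0.05,"tx":0,"ty":0,"tz":0,"twist":0},{"hand":0.055,"tx":0,"ty":0,"tz":0,"twist":0},{"hand":0.055,"tx":0,"ty":0,"tz":0,"twist":0},{"hand":0.055,"tx":0,"ty":0,"tz":0,"twist":0}]'
python3 - <<'E'
from h import *
snap('side','s14');_,_,a=load('s14')
cv2.imwrite('pics/c19.png',cv2.resize(a[200:320,320:430],None,fx=5,fy=5,interpolation=cv2.INTER_CUBIC))
E
```

```text
time: 16.48
eef_pos: [538.1, -183.3, 293.7]
tool_rot: [0.998, -0.065, -0.0, -0.0]
wrist_force: [-0.5, -0.6, -0.2]
gripper_width: 0.61
```

View pics/c19.png

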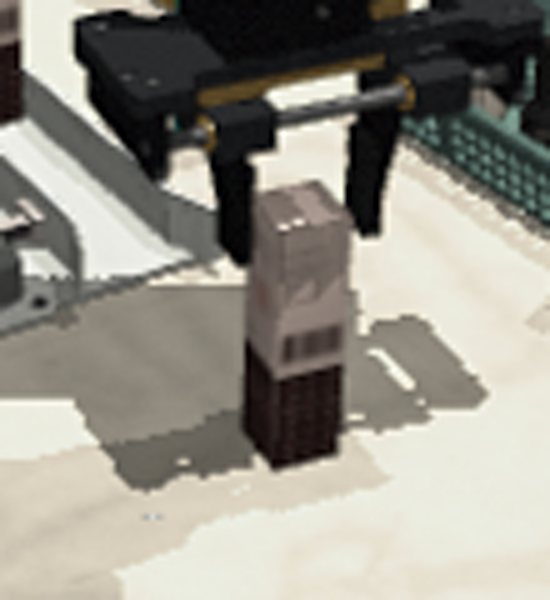

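Run:
```python
from h import *
c=lambda u,v:(320+u/5,200+v/5)
for p in [(252,203),(353,213),(322,181),(277,232),(303,207)]: print('head',p,onz('s14',*c(*p),132))
for p in [(246,430),(340,452),(277,467)]: print('foot',p,onz('s14',*c(*p),0))
to(537,-192,276,-7)
```

```text
head (252, 203) [ 520.644 -174.388  132.   ]
head (353, 213) [ 554.61  -202.853  132.   ]
head (322, 181) [ 557.885 -174.253  132.   ]
head (277, 232) [ 517.335 -199.329  132.   ]
head (303, 207) [ 538.35 -188.11  132.  ]
foot (246, 430) [ 526.399 -167.271    0.   ]
foot (340, 452) [ 555.642 -202.226    0.   ]
foot (277, 467) [ 524.08  -197.197    0.   ]
t 16.5333 pos [ 538.09  -183.354  293.768] jaw yaw -7.45 tilt 0.0 j [-0.401  0.317  0.778  1.833 -0.249  1.092  0.338] g 53.629000652113525 F [ 0.416 -0.222  0.403]
tool delta mm [ 0.04   8.715 17.768] rows 0.47 twist (cw+) -0.44511969075455227
```

```bash
python3 -m creep '[{"hand":0.055,"tx":0.0005,"ty":0.004,"tz":0.01,"twist":0},{"hand":0.055,"tx":0,"ty":0,"tz":0.009,"twist":0},{"hand":0.025,"tx":0,"ty":0,"tz":0,"twist":0},{"hand":0.025,"tx":0,"ty":0,"tz":0,"twist":0},{"hand":0.025,"tx":0,"ty":0,"tz":0,"twist":0}]' 5;python3 -m creep '[{"hand":0.025,"tx":0,"ty":0,"tz":0,"twist":0},{"hand":0.025,"tx":0,"ty":0,"tz":0,"twist":0},{"hand":0.025,"tx":0,"ty":0,"tz":0,"twist":0}]' 8
python3 - <<'E'
from h import *
to(545,100,330,0.5)
snap('side','s15');_,_,a=load('s15')
cv2.imwrite('pics/c20.png',cv2.resize(a[200:320,320:430],None,fx=5,fy=5,interpolation=cv2.INTER_CUBIC))
E
```

```text
time: 16.95
eef_pos: [538.0, -187.6, 274.5]
tool_rot: [0.998, -0.065, -0.0, 0.0]
wrist_force: [0.3, 0.0, 0.1]
gripper_width: 0.486
time: 17.2
eef_pos: [538.1, -187.5, 275.0]
tool_rot: [0.998, -0.065, 0.0, 0.0]
wrist_force: [-0.6, 0.5, 0.0]
gripper_width: 0.397
t 17.2 pos [ 538.121 -187.473  274.977] jaw yaw -7.45 tilt 0.02 j [-0.382  0.344  0.768  1.847 -0.272  1.059  0.362] g 34.57538250728037 F [-0.589  0.544  0.028]
tool delta mm [ -30.435 -285.939  -55.029] rows 7.02 twist (cw+) -7.950027471648326
```

View pics/c20.png

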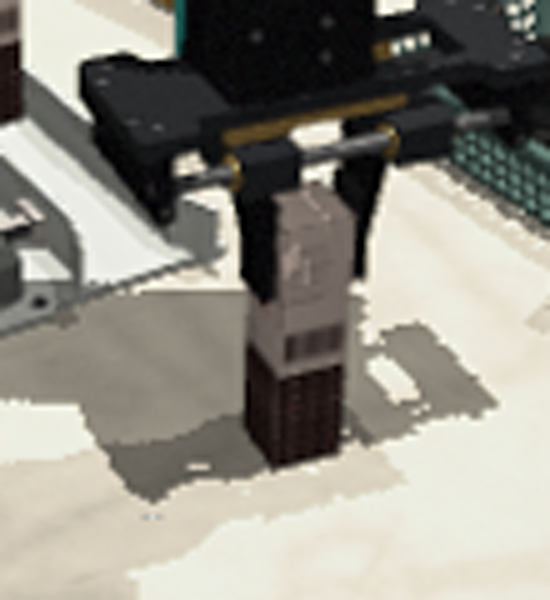

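```bash
python3 -m creep '[{"hand":0.025,"tx":0,"ty":0,"tz":-0.01,"twist":0},{"hand":0.025,"tx":0,"ty":0,"tz":-0.02,"twist":0},{"hand":0.025,"tx":-0.001,"ty":-0.01,"tz":-0.02,"twist":-2},{"hand":0.025,"tx":-0.001,"ty":-0.02,"tz":-0.015,"twist":-2},{"hand":0.025,"tx":-0.001,"ty":-0.025,"tz":-0.01,"twist":-2}]'; python3 -m creep '[{"hand":0.025,"tx":0,"ty":-0.025,"tz":0,"twist":-2},{"hand":0.025,"tx":0,"ty":-0.025,"tz":0,"twist":0},{"hand":0.025,"tx":0,"ty":-0.025,"tz":0,"twist":0},{"hand":0.025,"tx":0,"ty":-0.025,"tz":0,"twist":0},{"hand":0.025,"tx":0,"ty":-0.025,"tz":0,"twist":0}]' ; python3 -c "
from h import *
to(543,75,350,0.5)"
```

```text
time: 17.67
eef_pos: [539.7, -133.8, 352.4]
tool_rot: [1.0, -0.014, 0.001, 0.0]
wrist_force: [1.0, -0.2, -0.2]
gripper_width: 0.398
time: 18.08
eef_pos: [539.3, -6.4, 350.8]
tool_rot: [1.0, 0.005, 0.0, -0.0]
wrist_force: [0.9, -0.1, -0.3]
gripper_width: 0.394
t 18.0833 pos [539.305  -6.416 350.783] jaw yaw 0.53 tilt 0.06 j [-0.687  0.16   0.686  1.836 -0.109  1.183  0.043] g 34.28691198908074 F [ 0.879 -0.147 -0.313]
tool delta mm [  4.446 -81.378   0.812] rows 1.95 twist (cw+) 0.02906643880882598
```

```bash
python3 -m creep '[{"hand":0.025,"tx":0.001,"ty":-0.022,"tz":0,"twist":0},{"hand":0.025,"tx":0.001,"ty":-0.02,"tz":0,"twist":0},{"hand":0.025,"tx":0.001,"ty":-0.015,"tz":0,"twist":0},{"hand":0.025,"tx":0,"ty":-0.008,"tz":0,"twist":0},{"hand":0.025,"tx":0,"ty":0,"tz":0,"twist":0}]'
python3 - <<'E'
from h import *
to(543,75,350,0.5)
snap('side','s16');snap('wrist','w16');snap('top','t16');_,_,a=load('s16')
cv2.imwrite('pics/c21.png',cv2.resize(a[130:290,270:390],None,fx=4.5,fy=4.5,interpolation=cv2.INTER_CUBIC)[:600])
E
```

```text
time: 18.5
eef_pos: [541.8, 59.4, 350.3]
tool_rot: [1.0, 0.006, 0.0, -0.0]
wrist_force: [0.1, 0.5, -1.0]
gripper_width: 0.397
t 18.5 pos [541.819  59.367 350.254] jaw yaw 0.7 tilt 0.03 j [-0.763  0.171  0.641  1.821 -0.111  1.184 -0.075] g 34.570320742642814 F [ 0.063  0.547 -0.969]
tool delta mm [  1.37  -15.618   0.26 ] rows 0.38 twist (cw+) 0.19546847969334635
```

View pics/c21.png

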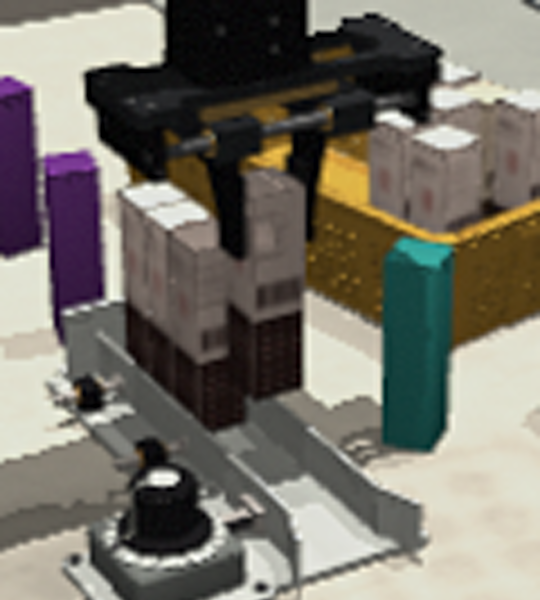

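View pics/w16.png

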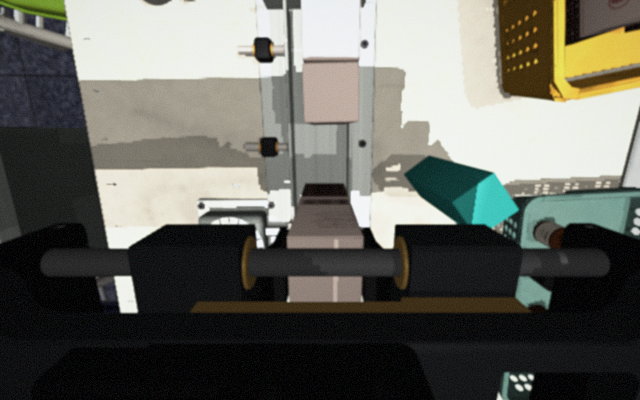

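View pics/t16.png

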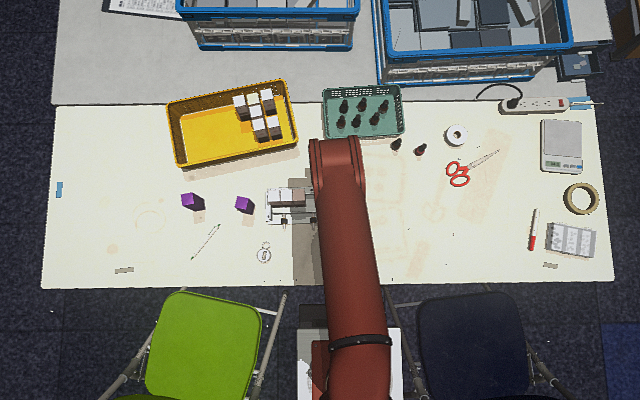

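Run:
```python
from h import *
_,_,a=load('w16')
cv2.imwrite('pics/c22.png',cv2.resize(a[0:235,240:390],None,fx=2.5*1,fy=2.5,interpolation=cv2.INTER_CUBIC))
```

```text
(no output)
```

View pics/c22.png

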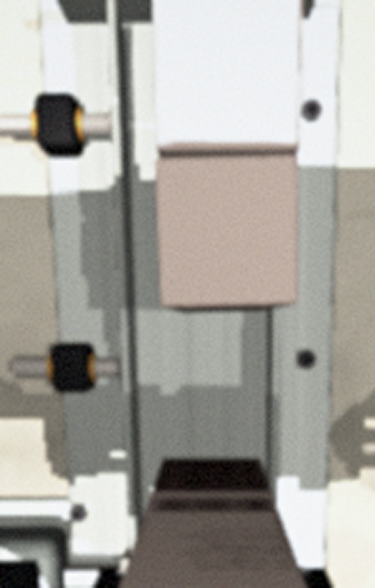

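Run:
```python
from h import *
c=lambda u,v:(240+u/2.5,v/2.5)
for p in [(162,305),(297,302),(157,155),(297,152)]: print('row3 top',onz('w16',*c(*p),140))
for p in [(270,315),(267,475)]: print('fix z8',onz('w16',*c(*p),8),'z42',onz('w16',*c(*p),42))
for p in [(122,30),(128,300),(138,500)]: print('slide z44',onz('w16',*c(*p),44))
for p in [(305,358),(312,110)]: print('screw z8',onz('w16',*c(*p),8))
for p in [(162,460),(263,460),(155,492),(270,492)]: print('carton foot',onz('w16',*c(*p),75))
print(tri(('w16',*c(162,305)),('w3',290+596/2.4,237/2.4)),tri(('w16',*c(297,302)),('w3',290+655/2.4,335/2.4)))
```

```text
row3 top [529.723 127.087 140.   ]
row3 top [563.324 128.154 140.   ]
row3 top [528.752 161.469 140.   ]
row3 top [561.994 162.469 140.   ]
fix z8 [566.86  125.893   8.   ] z42 [564.242 125.651  42.   ]
fix z8 [567.577  56.663   8.   ] z42 [564.884  63.74   42.   ]
slide z44 [510.246 220.178  44.   ]
slide z44 [510.73  130.527  44.   ]
slide z44 [513.37   53.414  44.   ]
screw z8 [582.438 108.159   8.   ]
screw z8 [581.213 204.939   8.   ]
carton foot [525.146  75.621  75.   ]
carton foot [560.706  75.985  75.   ]
carton foot [522.582  64.027  75.   ]
carton foot [563.515  64.445  75.   ]
(array([529.228, 127.375, 137.532]), [0.4, 0.4]) (array([563.059, 128.735, 136.164]), [0.8, 0.8])
```

```bash
python3 -m creep '[{"hand":0.025,"tx":0.001,"ty":-0.015,"tz":0,"twist":0},{"hand":0.025,"tx":0.001,"ty":-0.012,"tz":0,"twist":-0.5},{"hand":0.025,"tx":0.001,"ty":-0.008,"tz":0.005,"twist":0},{"hand":0.025,"tx":0,"ty":-0.004,"tz":0.01,"twist":0},{"hand":0.025,"tx":0,"ty":0,"tz":0.01,"twist":0}]'; python3 -m creep '[{"hand":0.025,"tx":0,"ty":0,"tz":0,"twist":0},{"hand":0.025,"tx":0,"ty":0,"tz":0,"twist":0}]';  python3 - <<'E'
from h import *
to(545,105,283,1.2)
snap('side','s17');snap('wrist','w17');_,_,a=load('s17')
cv2.imwrite('pics/c23.png',cv2.resize(a[130:290,270:390],None,fx=4.5,fy=4.5,interpolation=cv2.INTER_CUBIC)[:600])
_,_,a=load('w17')
cv2.imwrite('pics/c24.png',cv2.resize(a[0:235,240:390],None,fx=2.5*1,fy=2.5,interpolation=cv2.INTER_CUBIC))
E
```

```text
time: 19.07
eef_pos: [544.3, 97.5, 323.7]
tool_rot: [1.0, 0.01, 0.0, -0.0]
wrist_force: [0.1, -0.2, -1.5]
gripper_width: 0.395
time: 19.23
eef_pos: [544.0, 95.9, 323.6]
tool_rot: [1.0, 0.009, -0.001, 0.001]
wrist_force: [0.7, -0.3, -0.4]
gripper_width: 0.399
t 19.2333 pos [544.003  95.872 323.616] jaw yaw 1.0 tilt 0.14 j [-0.793  0.215  0.614  1.833 -0.135  1.137 -0.115] g 34.714188627301304 F [ 0.658 -0.278 -0.438]
tool delta mm [ 1.236 -9.163 40.601] rows 1.0 twist (cw+) -0.20246521694514286
```

View pics/c23.png

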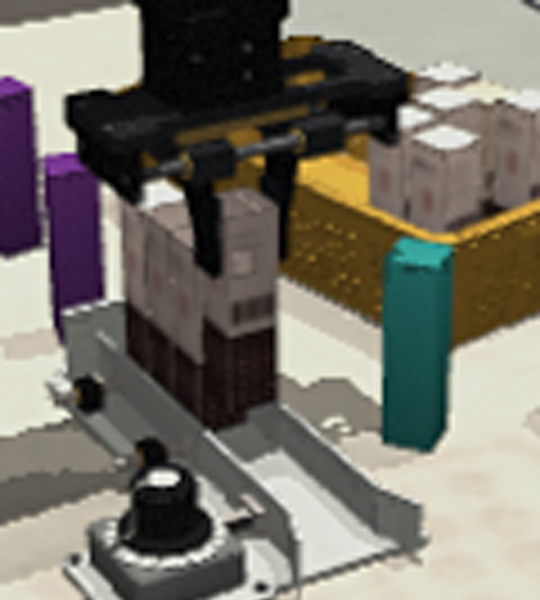

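View pics/c24.png

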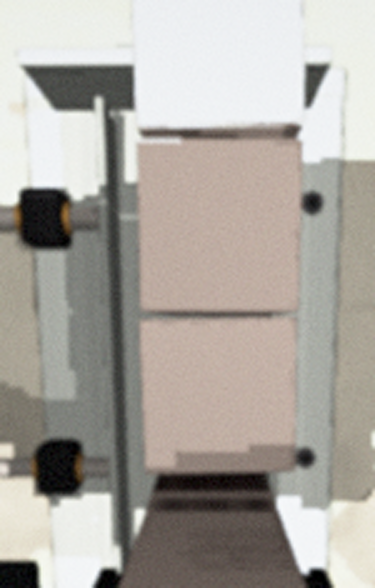

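```bash
python3 -m creep '[{"hand":0.025,"tx":0.001,"ty":-0.004,"tz":0.004,"twist":0},{"hand":0.025,"tx":0,"ty":-0.004,"tz":0.01,"twist":0},{"hand":0.025,"tx":0,"ty":0,"tz":0.012,"twist":0},{"hand":0.025,"tx":0,"ty":0,"tz":0.006,"twist":0},{"hand":0.025,"tx":0,"ty":0,"tz":0.002,"twist":0}]'; python3 -m creep '[{"hand":0.025,"tx":0,"ty":0,"tz":0,"twist":0},{"hand":0.025,"tx":0,"ty":0,"tz":0,"twist":0}]';  python3 - <<'E'
from h import *
to(545,105,283,1.2)
E
```

```text
time: 19.75
eef_pos: [544.5, 104.6, 288.7]
tool_rot: [1.0, 0.009, -0.001, 0.001]
wrist_force: [-0.7, -0.5, 1.3]
gripper_width: 0.399
time: 19.92
eef_pos: [545.3, 104.5, 290.7]
tool_rot: [1.0, 0.009, -0.0, 0.0]
wrist_force: [-0.7, 0.4, -0.5]
gripper_width: 0.394
t 19.9167 pos [545.271 104.476 290.701] jaw yaw 1.03 tilt 0.02 j [-0.788  0.258  0.601  1.861 -0.165  1.072 -0.105] g 34.25440725975201 F [-0.691  0.418 -0.509]
tool delta mm [-0.26  -0.531  7.701] rows 0.19 twist (cw+) -0.1736032386135662
```

```bash
python3 -m creep '[{"hand":0.025,"tx":0,"ty":0,"tz":0.004,"twist":0},{"hand":0.025,"tx":0,"ty":0,"tz":0.002,"twist":0},{"hand":0.025,"tx":0,"ty":0,"tz":0,"twist":0}]'; python3 -m creep '[{"hand":0.025,"tx":0,"ty":0,"tz":0.001,"twist":0},{"hand":0.025,"tx":0,"ty":0,"tz":0,"twist":0},{"hand":0.025,"tx":0,"ty":0,"tz":0,"twist":0}]'; python3 -m creep '[{"hand":0.025,"tx":0,"ty":0,"tz":0.001,"twist":0},{"hand":0.025,"tx":0,"ty":0,"tz":0,"twist":0},{"hand":0.025,"tx":0,"ty":0,"tz":0,"twist":0}]'
python3 - <<'E'
from h import *
snap('side','s18');_,_,a=load('s18')
cv2.imwrite('pics/c25.png',cv2.resize(a[130:290,270:390],None,fx=4.5,fy=4.5,interpolation=cv2.INTER_CUBIC)[:600])
E
```

```text
time: 20.17
eef_pos: [545.1, 104.6, 284.4]
tool_rot: [1.0, 0.009, -0.0, 0.0]
wrist_force: [-0.4, -1.1, 0.3]
gripper_width: 0.398
time: 20.42
eef_pos: [545.2, 104.7, 283.8]
tool_rot: [1.0, 0.009, 0.0, -0.0]
wrist_force: [-0.3, 0.8, 1.0]
gripper_width: 0.395
time: 20.67
eef_pos: [545.2, 104.7, 282.8]
tool_rot: [1.0, 0.009, 0.0, -0.0]
wrist_force: [-0.4, 0.3, -0.6]
gripper_width: 0.399
```

View pics/c25.png

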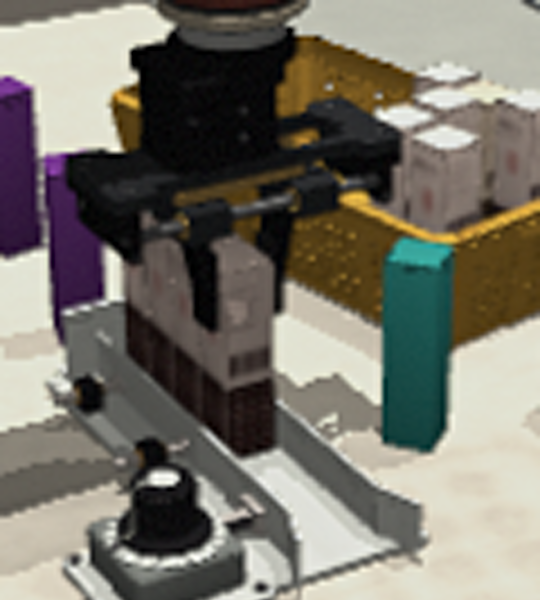

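```bash
python3 -m creep '[{"hand":0.04,"tx":0,"ty":0,"tz":0,"twist":0},{"hand":0.05,"tx":0,"ty":0,"tz":0,"twist":0},{"hand":0.06,"tx":0,"ty":0,"tz":0,"twist":0},{"hand":0.06,"tx":0,"ty":0,"tz":0,"twist":0},{"hand":0.06,"tx":0,"ty":0,"tz":0,"twist":0}]'; python3 -m creep '[{"hand":0.06,"tx":0,"ty":0,"tz":-0.01,"twist":0},{"hand":0.06,"tx":0,"ty":0,"tz":-0.02,"twist":0},{"hand":0.06,"tx":0,"ty":0,"tz":-0.03,"twist":0},{"hand":0.06,"tx":0,"ty":0,"tz":-0.03,"twist":0}]'
python3 - <<'E'
from h import *
snap('side','s19');snap('wrist','w19');_,_,a=load('s19')
cv2.imwrite('pics/c26.png',cv2.resize(a[130:290,270:390],None,fx=4.5,fy=4.5,interpolation=cv2.INTER_CUBIC)[:600])
to(443.5,-0.5,290,0)
E
```

```text
time: 21.13
eef_pos: [545.2, 104.7, 282.8]
tool_rot: [1.0, 0.009, 0.0, 0.0]
wrist_force: [-0.3, 0.3, -0.7]
gripper_width: 0.647
time: 21.47
eef_pos: [544.9, 104.4, 374.1]
tool_rot: [1.0, 0.009, -0.001, 0.0]
wrist_force: [0.9, 0.1, 1.5]
gripper_width: 0.688
t 21.5667 pos [546.614 104.341 378.286] jaw yaw 1.01 tilt 0.45 j [-0.817  0.168  0.619  1.762 -0.105  1.236 -0.154] g 59.96087711625774 F [ 0.864 -0.128 -0.43 ]
tool delta mm [-105.597  103.252   87.217] rows 4.11 twist (cw+) 1.014547076354205
```

View pics/c26.png

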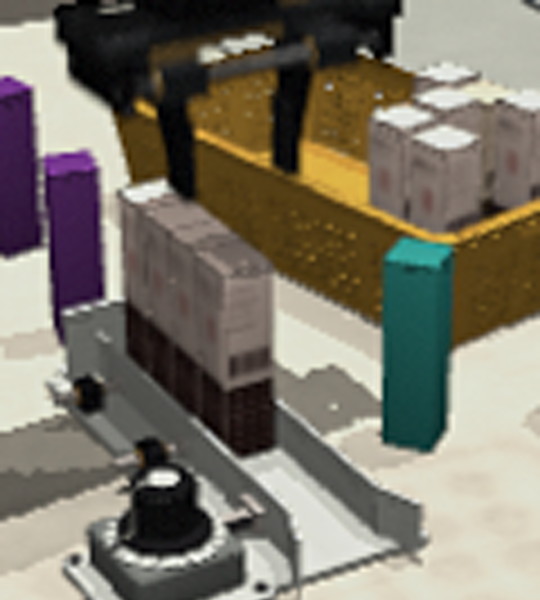

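View pics/w19.png

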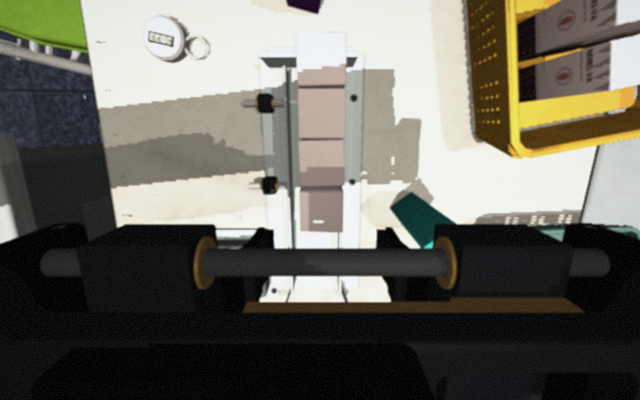

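```bash
python3 -m creep '[{"hand":0.07,"tx":-0.020,"ty":0.021,"tz":0,"twist":-7},{"hand":0.07,"tx":-0.023,"ty":0.018,"tz":0,"twist":-7},{"hand":0.07,"tx":-0.025,"ty":0.015,"tz":0,"twist":-7},{"hand":0.07,"tx":-0.026,"ty":0.012,"tz":0.01,"twist":-7},{"hand":0.07,"tx":-0.027,"ty":0.009,"tz":0.01,"twist":-7}]';python3 -m creep '[{"hand":0.07,"tx":0,"ty":0,"tz":0.02,"twist":-7},{"hand":0.07,"tx":0,"ty":0,"tz":0.02,"twist":-7},{"hand":0.07,"tx":0,"ty":0,"tz":0.02,"twist":-4},{"hand":0.07,"tx":0,"ty":0,"tz":0.0,"twist":0},{"hand":0.07,"tx":0,"ty":0,"tz":0,"twist":0}]'; python3 -c "
from h import *
to(443.5,-0.8,228,54)"
```

```text
time: 21.98
eef_pos: [445.4, -1.6, 353.0]
tool_rot: [0.95, 0.312, 0.001, -0.0]
wrist_force: [0.3, -0.7, -0.5]
gripper_width: 0.798
time: 22.4
eef_pos: [446.0, -0.7, 292.7]
tool_rot: [0.891, 0.453, -0.001, 0.0]
wrist_force: [0.4, -0.5, 1.2]
gripper_width: 0.806
t 22.4 pos [445.999  -0.693 292.73 ] jaw yaw 53.88 tilt 0.1 j [-0.768 -0.013  0.676  2.105  0.01   1.049  0.843] g 70.11088124433192 F [ 0.365 -0.539  1.169]
tool delta mm [-1.457 -1.905 64.734] rows 1.55 twist (cw+) -0.12215750648036305
```

```bash
python3 -m creep '[{"hand":0.06,"tx":-0.0012,"ty":-0.002,"tz":0.02,"twist":0},{"hand":0.06,"tx":0,"ty":0,"tz":0.025,"twist":0},{"hand":0.06,"tx":0,"ty":0,"tz":0.012,"twist":0},{"hand":0.06,"tx":0,"ty":0,"tz":0,"twist":0},{"hand":0.06,"tx":0,"ty":0,"tz":0,"twist":0}]'; python3 -c "
from h import *
to(443.5,-0.8,228,54)"
```

```text
time: 22.82
eef_pos: [444.5, -0.3, 236.8]
tool_rot: [0.891, 0.453, 0.0, 0.0]
wrist_force: [1.1, -0.4, 0.5]
gripper_width: 0.693
t 22.8167 pos [444.49   -0.335 236.769] jaw yaw 53.94 tilt 0.03 j [-0.753  0.084  0.688  2.164 -0.067  0.914  0.915] g 60.28409552372097 F [ 1.055 -0.442  0.459]
tool delta mm [-0.957 -0.53   8.769] rows 0.21 twist (cw+) -0.06322618466145968
```

```bash
python3 -m creep '[{"hand":0.05,"tx":-0.0008,"ty":-0.0005,"tz":0.008,"twist":0},{"hand":0.045,"tx":0,"ty":0,"tz":0,"twist":0},{"hand":0.03,"tx":0,"ty":0,"tz":0,"twist":0},{"hand":0.03,"tx":0,"ty":0,"tz":0,"twist":0},{"hand":0.03,"tx":0,"ty":0,"tz":0,"twist":0}]' 30;  python3 -m creep '[{"hand":0.03,"tx":0,"ty":0,"tz":0,"twist":0},{"hand":0.03,"tx":0,"ty":0,"tz":0,"twist":0}]'; python3 tq.py; python3 -c "
from h import *
to(443.5,-0.8,228,54)"
```

```text
time: 23.23
eef_pos: [443.2, -1.0, 228.3]
tool_rot: [0.891, 0.454, 0.0, 0.0]
wrist_force: [-2.2, -1.6, 4.6]
gripper_width: 0.442
time: 23.4
eef_pos: [443.2, -1.0, 228.2]
tool_rot: [0.891, 0.454, 0.0, 0.0]
wrist_force: [-2.9, -2.1, 6.6]
gripper_width: 0.441
yaw 54.02328800020354 tq [-0.481  0.633  0.031] g 38.36545031307718
t 23.4 pos [443.162  -1.011 228.216] jaw yaw 54.02 tilt 0.0 j [-0.749  0.099  0.688  2.174 -0.08   0.893  0.93 ] g 38.36545031307718 F [-2.9   -2.082  6.603]
tool delta mm [0.369 0.149 0.216] rows 0.01 twist (cw+) 0.02328800020353583
```

```bash
python3 -m creep '[{"hand":0.03,"tx":0,"ty":0,"tz":0,"twist":7},{"hand":0.03,"tx":0,"ty":0,"tz":0,"twist":7},{"hand":0.03,"tx":0,"ty":0,"tz":0,"twist":7},{"hand":0.03,"tx":0,"ty":0,"tz":0,"twist":7},{"hand":0.03,"tx":0,"ty":0,"tz":0,"twist":7}]'; python3 tq.py;python3 -m creep '[{"hand":0.03,"tx":0,"ty":0,"tz":0,"twist":7},{"hand":0.03,"tx":0,"ty":0,"tz":0,"twist":7},{"hand":0.03,"tx":0,"ty":0,"tz":0,"twist":7},{"hand":0.03,"tx":0,"ty":0,"tz":0,"twist":7},{"hand":0.03,"tx":0,"ty":0,"tz":0,"twist":7}]'; python3 tq.py;python3 -m creep '[{"hand":0.03,"tx":0,"ty":0,"tz":0,"twist":7},{"hand":0.03,"tx":0,"ty":0,"tz":0,"twist":7},{"hand":0.03,"tx":0,"ty":0,"tz":0,"twist":7},{"hand":0.03,"tx":0,"ty":0,"tz":0,"twist":0}]'; python3 tq.py
```

```text
time: 23.82
eef_pos: [443.1, -1.5, 228.2]
tool_rot: [0.987, 0.163, -0.0, 0.001]
wrist_force: [-4.1, -4.3, 7.0]
gripper_width: 0.442
yaw 18.73425760192951 tq [-1.114  0.904  0.909] g 38.43122114097625
time: 24.23
eef_pos: [443.0, -0.7, 228.1]
tool_rot: [0.99, -0.141, -0.0, 0.0]
wrist_force: [-2.2, -1.4, 6.0]
gripper_width: 0.438
yaw -16.215343816963255 tq [-0.51   0.659  0.973] g 38.10212311760077
time: 24.57
eef_pos: [443.3, -0.2, 228.1]
tool_rot: [0.948, -0.319, 0.0, -0.0]
wrist_force: [-0.6, 2.0, 4.3]
gripper_width: 0.44
yaw -37.21439481738667 tq [0.236 0.373 0.362] g 38.29295693294401
```

Run:
```python
from h import *
snap('side','s20');snap('wrist','w20');_,_,a=load('s20')
cv2.imwrite('pics/c27.png',cv2.resize(a[130:290,270:390],None,fx=4.5,fy=4.5,interpolation=cv2.INTER_CUBIC)[:600])
```

```text
(no output)
```

View pics/c27.png

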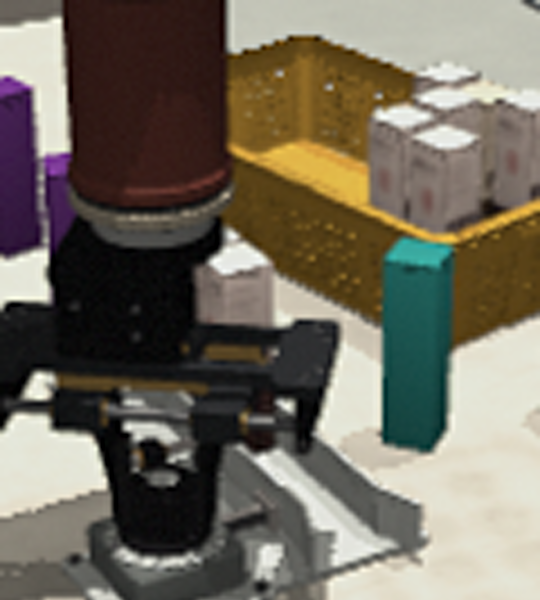

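View pics/w20.png

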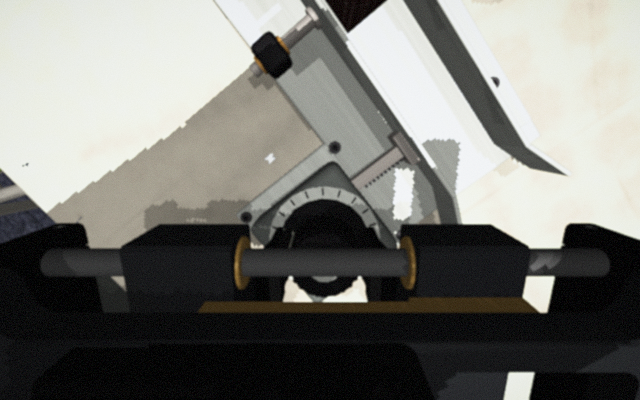

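Run:
```python
from h import *
_,_,a=load('w20')
b=cv2.resize(a[120:310,230:470],None,fx=3.1,fy=3.1,interpolation=cv2.INTER_CUBIC)
cv2.imwrite('pics/c28.png',np.clip(b.astype(float)*1.6+10,0,255).astype(np.uint8))
for z in (44,30,8):
    print(z,[onz('w20',u,v,z)[:2] for u,v in [(398,135),(440,215),(345,28)]])
```

```text
44 [array([513.897,  25.685]), array([508.503, -26.833]), array([521.374,  85.178])]
30 [array([516.437,  23.402]), array([510.582, -33.611]), array([524.555,  87.989])]
8 [array([520.429,  19.816]), array([513.848, -44.261]), array([529.553,  92.405])]
```

View pics/c28.png

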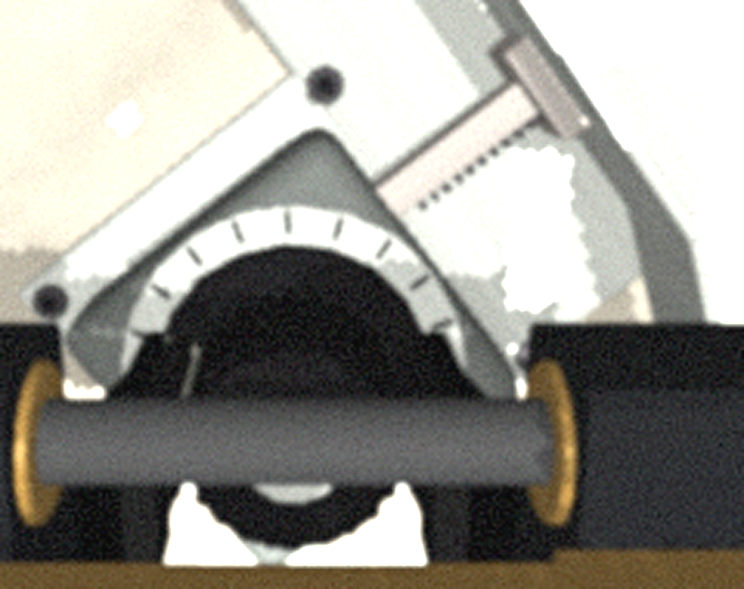

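Run:
```python
from h import *
print('obs',(291.9,231.3),(290.5,247.4))
for k in np.arange(3,7,.5):
    t=np.radians(181.5-18*k); u=np.array([np.cos(t),np.sin(t),0]); C=np.array([443.5,-.8,0])
    print(k,[proj('w20',C+u*r+[0,0,z]).round(1).tolist() for r,z in [(27.5,43),(19.5,44),(19.5,58),(19.5,73),(8,73)]])
```

```text
obs (291.9, 231.3) (290.5, 247.4)
3.0 [[278.8, 231.7], [291.8, 235.8], [289.0, 244.9], [285.4, 256.6], [307.8, 262.3]]
3.5 [[281.1, 225.2], [293.4, 231.2], [290.7, 240.0], [287.3, 251.2], [308.6, 260.2]]
4.0 [[284.5, 219.1], [295.8, 226.9], [293.4, 235.3], [290.2, 246.1], [309.8, 258.1]]
4.5 [[288.9, 213.6], [299.0, 223.0], [296.8, 231.1], [293.9, 241.5], [311.4, 256.3]]
5.0 [[294.1, 208.7], [302.8, 219.6], [300.9, 227.4], [298.4, 237.5], [313.2, 254.7]]
5.5 [[300.2, 204.7], [307.1, 216.8], [305.5, 224.4], [303.6, 234.2], [315.3, 253.4]]
6.0 [[307.0, 201.7], [311.8, 214.7], [310.7, 222.1], [309.3, 231.7], [317.6, 252.4]]
6.5 [[314.1, 199.7], [316.9, 213.3], [316.2, 220.7], [315.3, 230.1], [320.1, 251.8]]
```

```bash
python3 -m creep '[{"hand":0.03,"tx":0,"ty":0,"tz":0,"twist":0},{"hand":0.03,"tx":0,"ty":0,"tz":0,"twist":3},{"hand":0.03,"tx":0,"ty":0,"tz":0,"twist":3},{"hand":0.03,"tx":0,"ty":0,"tz":0,"twist":3},{"hand":0.03,"tx":0,"ty":0,"tz":0,"twist":3}]' 45; python3 tq.py;python3 -m creep '[{"hand":0.03,"tx":0,"ty":0,"tz":0,"twist":3},{"hand":0.03,"tx":0,"ty":0,"tz":0,"twist":3},{"hand":0.03,"tx":0,"ty":0,"tz":0,"twist":3},{"hand":0.03,"tx":0,"ty":0,"tz":0,"twist":0}]'; python3 tq.py
python3 - <<'E'
from h import *
snap('wrist','w21');_,_,a=load('w21')
b=cv2.resize(a[120:310,230:470],None,fx=3.1,fy=3.1,interpolation=cv2.INTER_CUBIC)
cv2.imwrite('pics/c29.png',np.clip(b.astype(float)*1.6+10,0,255).astype(np.uint8))
for k in np.arange(3,7,.5):
    t=np.radians(181.5-18*k); u=np.array([np.cos(t),np.sin(t),0]); C=np.array([443.5,-.8,0])
    print(k,[((proj('w21',C+u*r+[0,0,z])-[230,120])*3.1).round().tolist() for r,z in [(27.5,43),(19.5,44),(19.5,58),(19.5,73),(8,73)]])
E
```

```text
time: 25.08
eef_pos: [443.4, -0.3, 228.1]
tool_rot: [0.91, -0.414, 0.0, -0.001]
wrist_force: [-0.3, 4.2, 3.1]
gripper_width: 0.439
yaw -48.91204652484621 tq [ 0.6    0.197 -0.051] g 38.18298889078413
time: 25.42
eef_pos: [443.5, -0.4, 228.1]
tool_rot: [0.875, -0.484, 0.0, -0.001]
wrist_force: [1.1, 3.8, 5.1]
gripper_width: 0.438
yaw -57.927705625164336 tq [0.541 0.102 0.05 ] g 38.11432059597332
3.0 [[148.0, 397.0], [189.0, 395.0], [180.0, 426.0], [168.0, 466.0], [239.0, 460.0]]
3.5 [[147.0, 376.0], [188.0, 381.0], [179.0, 410.0], [167.0, 449.0], [239.0, 453.0]]
4.0 [[149.0, 355.0], [190.0, 366.0], [181.0, 394.0], [169.0, 431.0], [240.0, 446.0]]
4.5 [[155.0, 335.0], [194.0, 351.0], [185.0, 379.0], [174.0, 414.0], [242.0, 439.0]]
5.0 [[164.0, 316.0], [201.0, 338.0], [193.0, 364.0], [182.0, 398.0], [245.0, 432.0]]
5.5 [[177.0, 298.0], [210.0, 325.0], [202.0, 351.0], [193.0, 384.0], [250.0, 426.0]]
6.0 [[192.0, 282.0], [221.0, 314.0], [214.0, 339.0], [206.0, 370.0], [255.0, 421.0]]
6.5 [[210.0, 268.0], [233.0, 305.0], [228.0, 329.0], [221.0, 359.0], [261.0, 417.0]]
```

View pics/c29.png

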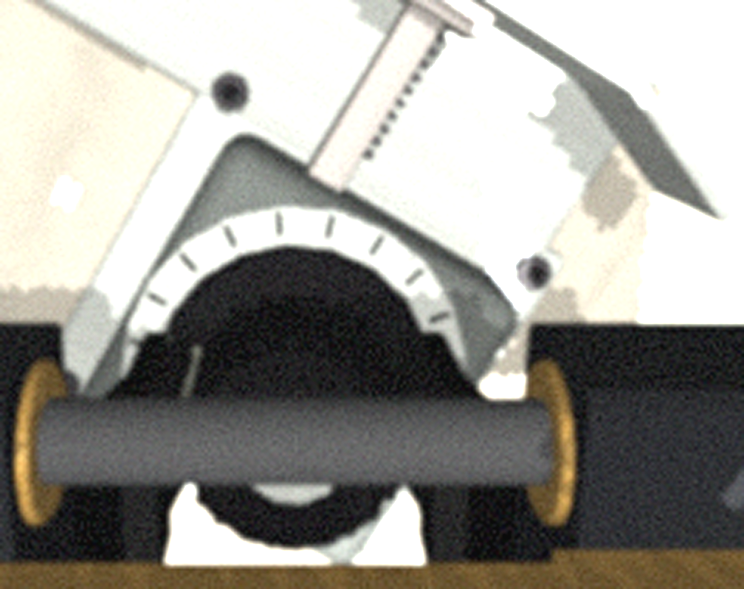

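```bash
python3 -m creep '[{"hand":0.03,"tx":0,"ty":0,"tz":0,"twist":3},{"hand":0.03,"tx":0,"ty":0,"tz":0,"twist":3},{"hand":0.03,"tx":0,"ty":0,"tz":0,"twist":3},{"hand":0.03,"tx":0,"ty":0,"tz":0,"twist":3},{"hand":0.03,"tx":0,"ty":0,"tz":0,"twist":3}]' 45; python3 tq.py;python3 -m creep '[{"hand":0.03,"tx":0,"ty":0,"tz":0,"twist":3},{"hand":0.03,"tx":0,"ty":0,"tz":0,"twist":2},{"hand":0.03,"tx":0,"ty":0,"tz":0,"twist":0}]'; python3 tq.py
python3 - <<'E'
from h import *
snap('wrist','w22');_,_,a=load('w22')
b=cv2.resize(a[120:310,230:470],None,fx=3.1,fy=3.1,interpolation=cv2.INTER_CUBIC)
cv2.imwrite('pics/c30.png',np.clip(b.astype(float)*1.6+10,0,255).astype(np.uint8))
for k in np.arange(4.5,7.1,.5):
    t=np.radians(181.5-18*k); u=np.array([np.cos(t),np.sin(t),0]); C=np.array([443.5,-.8,0])
    print(k,[((proj('w22',C+u*r+[0,0,z])-[230,120])*3.1).round().tolist() for r,z in [(27.5,43),(19.5,44),(19.5,58),(19.5,73),(8,73)]])
E
```

```text
time: 25.88
eef_pos: [443.5, -0.7, 228.1]
tool_rot: [0.805, -0.594, 0.0, -0.0]
wrist_force: [1.4, 1.6, 4.6]
gripper_width: 0.438
yaw -72.83925725707063 tq [ 0.173 -0.026  0.696] g 38.11448887708245
time: 26.13
eef_pos: [443.5, -0.7, 228.1]
tool_rot: [0.778, -0.628, 0.0, -0.001]
wrist_force: [2.4, 2.7, 5.0]
gripper_width: 0.437
yaw -77.86511847947126 tq [ 0.447 -0.15  -0.014] g 37.993894382685525
4.5 [[147.0, 382.0], [188.0, 385.0], [179.0, 415.0], [167.0, 454.0], [239.0, 456.0]]
5.0 [[148.0, 361.0], [189.0, 370.0], [180.0, 399.0], [169.0, 437.0], [239.0, 449.0]]
5.5 [[153.0, 341.0], [193.0, 356.0], [184.0, 384.0], [173.0, 420.0], [241.0, 442.0]]
6.0 [[162.0, 321.0], [199.0, 342.0], [191.0, 369.0], [180.0, 403.0], [244.0, 435.0]]
6.5 [[174.0, 303.0], [207.0, 329.0], [200.0, 355.0], [190.0, 388.0], [249.0, 429.0]]
7.0 [[189.0, 286.0], [218.0, 318.0], [211.0, 343.0], [203.0, 375.0], [254.0, 424.0]]
```

View pics/c30.png

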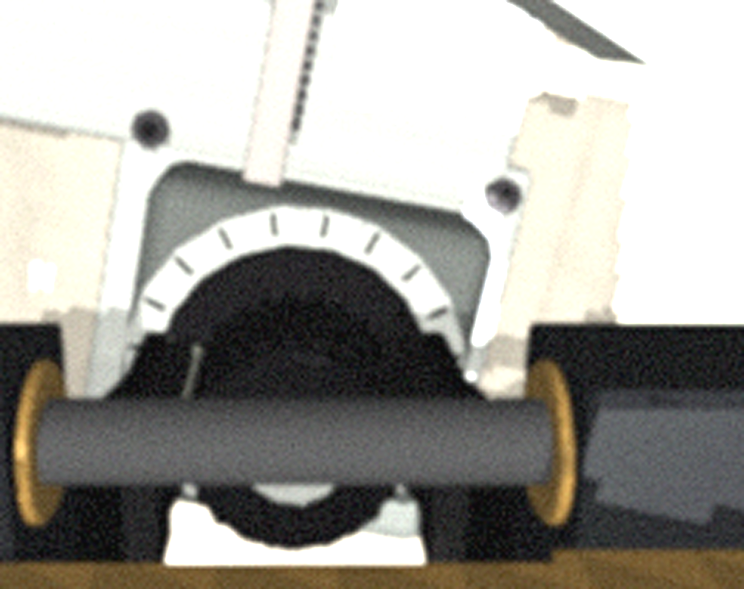

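```bash
python3 -m creep '[{"hand":0.03,"tx":0,"ty":0,"tz":0,"twist":0},{"hand":0.03,"tx":0,"ty":0,"tz":0,"twist":0}]' 10; python3 -m creep '[{"hand":0.05,"tx":0,"ty":0,"tz":0,"twist":0},{"hand":0.055,"tx":0,"ty":0,"tz":0,"twist":0},{"hand":0.055,"tx":0,"ty":0,"tz":0,"twist":0},{"hand":0.055,"tx":0,"ty":0,"tz":-0.02,"twist":0},{"hand":0.055,"tx":0,"ty":0,"tz":-0.03,"twist":0}]'; python3 -m creep '[{"hand":0.06,"tx":0.01,"ty":0,"tz":-0.035,"twist":-7},{"hand":0.06,"tx":0.02,"ty":0,"tz":-0.03,"twist":-7},{"hand":0.06,"tx":0.025,"ty":0.01,"tz":-0.02,"twist":-7},{"hand":0.06,"tx":0.02,"ty":0.02,"tz":0,"twist":-7},{"hand":0.06,"tx":0,"ty":0.02,"tz":0,"twist":-7}]'
python3 - <<'E'
from h import *
to(443.5,-65,360,0)
snap('wrist','w23')
snap('side','s23');_,_,a=load('s23')
cv2.imwrite('pics/c31.png',cv2.resize(a[130:290,270:390],None,fx=4.5,fy=4.5,interpolation=cv2.INTER_CUBIC)[:600])
E
```

```text
time: 26.35
eef_pos: [443.4, -0.7, 228.0]
tool_rot: [0.778, -0.628, 0.0, -0.0]
wrist_force: [2.8, 3.1, 2.9]
gripper_width: 0.446
time: 26.77
eef_pos: [441.5, -1.1, 276.1]
tool_rot: [0.777, -0.629, -0.001, 0.003]
wrist_force: [-0.1, 0.6, 1.3]
gripper_width: 0.622
time: 27.18
eef_pos: [433.2, -100.0, 363.8]
tool_rot: [0.931, -0.364, 0.001, 0.0]
wrist_force: [-1.0, 1.1, -0.3]
gripper_width: 0.689
t 27.1833 pos [433.193 -99.989 363.795] jaw yaw -42.75 tilt 0.14 j [-0.976 -0.223  1.005  2.031  0.2    1.235 -0.795] g 59.91274578497107 F [-1.004  1.136 -0.319]
tool delta mm [-16.191 -32.688   3.765] rows 0.88 twist (cw+) -42.75074588938861
```

View pics/w23.png

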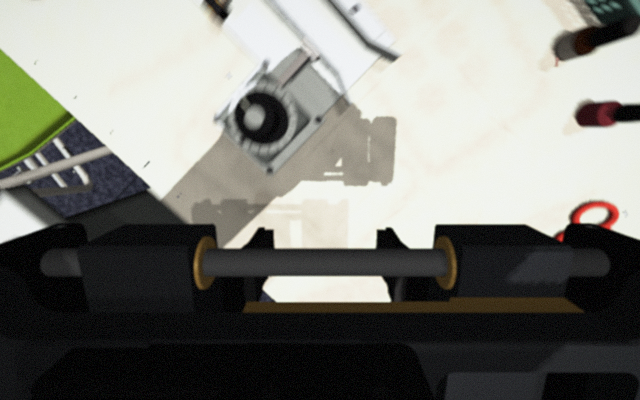

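View pics/c31.png

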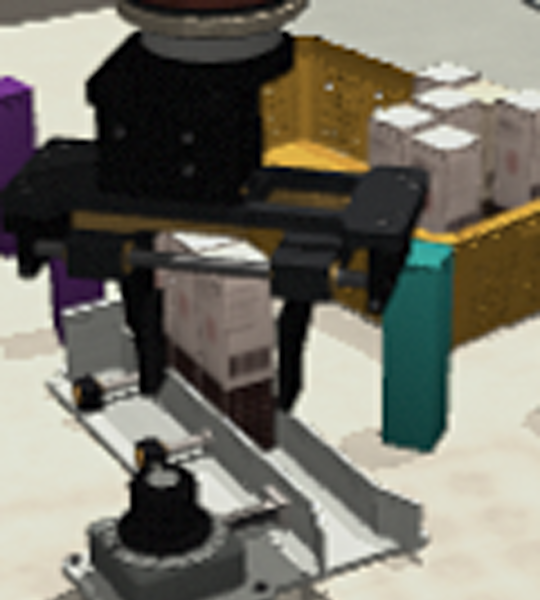

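```bash
python3 -m creep '[{"hand":0.06,"tx":-0.008,"ty":-0.012,"tz":0,"twist":-7},{"hand":0.06,"tx":0,"ty":-0.008,"tz":0,"twist":-7},{"hand":0.06,"tx":0.005,"ty":0,"tz":0,"twist":-7},{"hand":0.06,"tx":0.01,"ty":0,"tz":0,"twist":-7},{"hand":0.06,"tx":0.01,"ty":0,"tz":0,"twist":-7}]'; python3 -m creep '[{"hand":0.06,"tx":0.01,"ty":-0.01,"tz":0,"twist":-7},{"hand":0.06,"tx":0.01,"ty":0,"tz":0,"twist":0},{"hand":0.06,"tx":0,"ty":0,"tz":0,"twist":0},{"hand":0.06,"tx":0,"ty":0,"tz":0,"twist":0}]'
python3 - <<'E'
from h import *
to(443.5,-65,360,0)
d=snap('wrist','w24');a=d['image']; u,v=proj('w24',[443.5,-.8,60]); u=int(u);v=int(v); print(u,v)
cv2.imwrite('pics/c32.png',cv2.resize(a[v-50:v+50,u-50:u+50],None,fx=5.9,fy=5.9,interpolation=cv2.INTER_CUBIC)); print(u-50,v-50)
E
```

```text
time: 27.7
eef_pos: [462.8, -84.7, 362.4]
tool_rot: [0.998, -0.067, -0.0, -0.0]
wrist_force: [0.1, 0.1, -0.7]
gripper_width: 0.694
time: 28.03
eef_pos: [484.1, -75.8, 362.3]
tool_rot: [1.0, -0.009, -0.001, 0.002]
wrist_force: [-0.6, -0.4, -0.1]
gripper_width: 0.688
t 28.0333 pos [484.055 -75.763 362.305] jaw yaw -1.06 tilt 0.28 j [-1.261 -0.012  1.351  1.943  0.018  1.202  0.066] g 59.88156367542156 F [-0.574 -0.351 -0.055]
tool delta mm [-40.743 -10.022   2.335] rows 1.01 twist (cw+) -1.0587203434689627
278 117
228 67
```

View pics/c32.png

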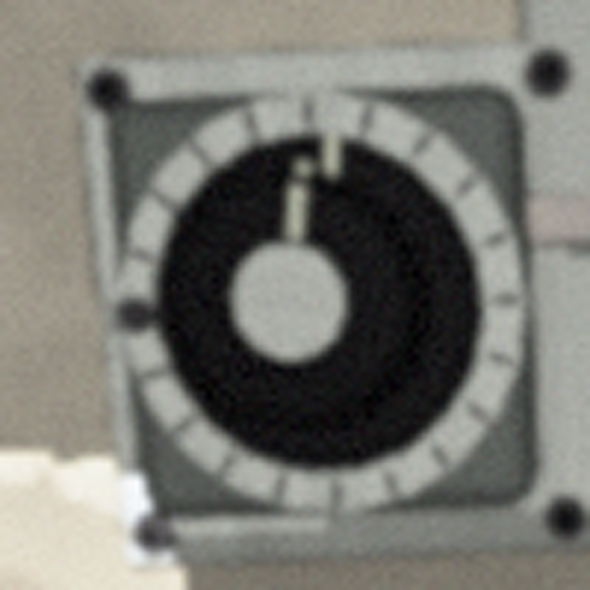

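View pics/w24.png

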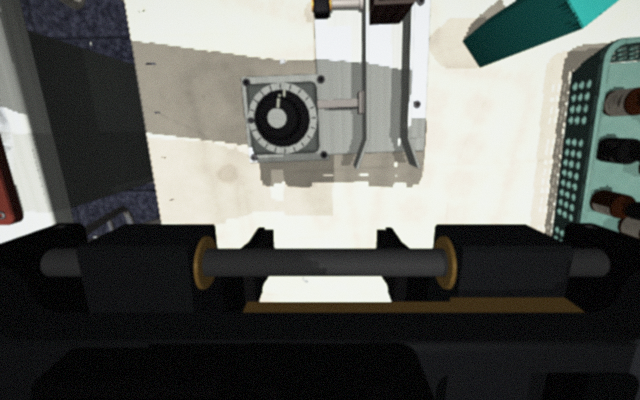

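Run:
```python
from h import *
c=lambda u,v:(228+u/5.9,67+v/5.9)
C=onz('w24',*c(290,302),73); print(C)
ring=onz('w24',*c(322,305),37); print('ring ctr',ring)
pin=onz('w24',*c(136,314),40); print('pin',pin,np.degrees(np.arctan2(*(pin-ring)[[1,0]])))
for p,z in [((297,185),73),((295,240),73),((331,140),43),((331,170),43)]:
    q=onz('w24',*c(*p),z); a=np.degrees(np.arctan2(*(q-(C if z==73 else ring))[[1,0]])); print(q,a,(181.5-a)/18)
```

```text
[444.049  -2.07   73.   ]
ring ctr [443.776  -1.588  37.   ]
pin [412.93   -2.533  40.   ] -178.24385517375373
[446.052  14.397  73.   ] 83.06342942755526 5.468698365135818
[445.309   6.718  73.   ] 81.83875143376127 5.536736031457707
[447.475  23.92   43.   ] 81.74880352269321 5.541733137628155
[447.23   19.333  43.   ] 80.62397903546835 5.604223386918425
```

```bash
python3 -m creep '[{"hand":0.06,"tx":0.012,"ty":-0.03,"tz":-0.005,"twist":0},{"hand":0.06,"tx":0.012,"ty":-0.03,"tz":-0.005,"twist":0}]'; python3 -c "
from h import *
to(545,85,380,1)"
```

```text
time: 28.25
eef_pos: [508.4, -18.4, 372.8]
tool_rot: [1.0, -0.011, -0.0, -0.002]
wrist_force: [-0.3, 0.4, 1.9]
gripper_width: 0.695
t 28.25 pos [508.375 -18.385 372.83 ] jaw yaw -1.26 tilt 0.27 j [-1.265  0.123  1.323  1.889 -0.132  1.226  0.079] g 60.467065829053865 F [-0.346  0.361  1.878]
tool delta mm [  34.338 -104.198   -6.716] rows 2.64 twist (cw+) -2.259766312625942
```

```bash
python3 -m creep '[{"hand":0.06,"tx":0.012,"ty":-0.032,"tz":-0.003,"twist":0},{"hand":0.06,"tx":0.012,"ty":-0.032,"tz":-0.003,"twist":-1},{"hand":0.06,"tx":0.01,"ty":-0.03,"tz":0,"twist":-1},{"hand":0.06,"tx":0,"ty":0,"tz":0,"twist":0},{"hand":0.06,"tx":0,"ty":0,"tz":0,"twist":0}]'
python3 - <<'E'
from h import *
to(545,85,380,1)
snap('wrist','w25');_,_,a=load('w25')
cv2.imwrite('pics/c33.png',cv2.resize(a[0:235,200:440],None,fx=2.5,fy=2.5,interpolation=cv2.INTER_CUBIC))
E
```

```text
time: 28.67
eef_pos: [543.8, 77.7, 378.6]
tool_rot: [1.0, 0.01, -0.001, -0.0]
wrist_force: [0.9, -2.0, 0.3]
gripper_width: 0.688
t 28.6667 pos [543.788  77.712 378.597] jaw yaw 1.1 tilt 0.07 j [-1.237  0.278  1.204  1.789 -0.272  1.263  0.058] g 59.848190362690026 F [ 0.903 -1.973  0.295]
tool delta mm [ 1.349 -7.264 -1.404] rows 0.18 twist (cw+) 0.09541407493313159
```

View pics/c33.png

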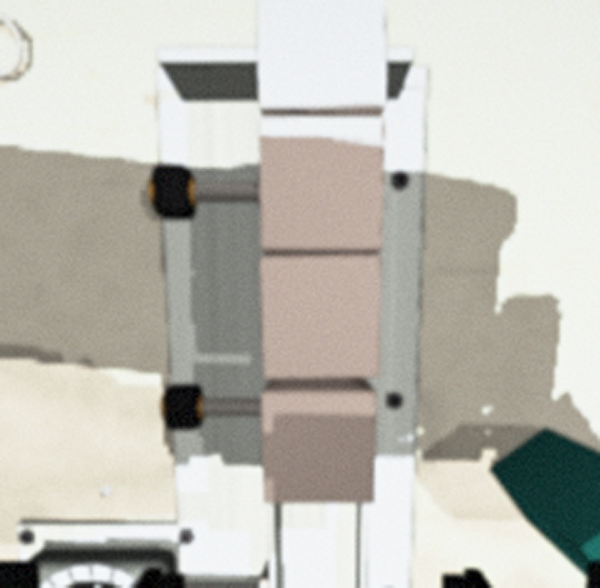

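Run:
```python
from h import *
c=lambda u,v:(200+u/2.5,v/2.5)
for p in [(276,520),(282,520),(277,565),(357,520),(361,520),(360,570)]: print(p,onz('w25',*c(*p),43),onz('w25',*c(*p),8))
for p in [(263,392),(375,390),(265,500),(373,500)]: print('new',onz('w25',*c(*p),140))
for p in [(263,255),(380,253),(262,377),(378,378)]: print('row3',onz('w25',*c(*p),140))
K,P,_=load('w25'); print(P[:3,3])
_,_,a=load('w25')
cv2.imwrite('pics/c34.png',cv2.resize(a[150:235,270:370],None,fx=7,fy=7,interpolation=cv2.INTER_CUBIC))
```

```text
(276, 520) [528.81   57.074  43.   ] [527.182  47.471   8.   ]
(282, 520) [531.478  57.125  43.   ] [530.147  47.528   8.   ]
(277, 565) [529.407  36.009  43.   ] [527.846  24.066   8.   ]
(357, 520) [564.826  57.765  43.   ] [567.199  48.238   8.   ]
(361, 520) [566.604  57.799  43.   ] [569.175  48.276   8.   ]
(360, 570) [566.978  34.35   43.   ] [569.591  22.222   8.   ]
new [529.218 122.728 140.   ]
new [562.202 123.939 140.   ]
new [529.914  89.962 140.   ]
new [562.922  90.594 140.   ]
row3 [529.119 161.082 140.   ]
row3 [562.082 162.236 140.   ]
row3 [528.913 127.091 140.   ]
row3 [562.942 127.446 140.   ]
[543.46  143.519 358.057]
```

View pics/c34.png

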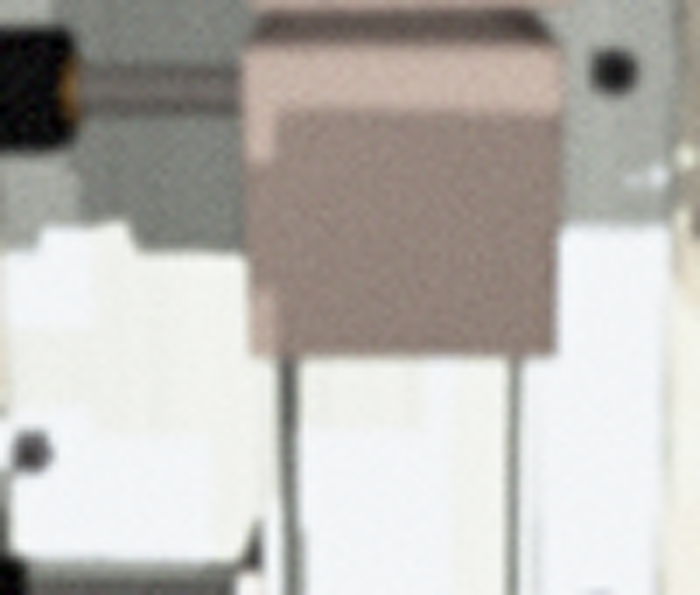

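Run:
```python
from h import *
for v in (380,480,570):
    y=150+v/7; dx=(v-380)*0.03
    print(onz('w25',270+(280+dx)/7,y,44)[:2],onz('w25',270+(298+dx)/7,y,8)[:2],onz('w25',270+521/7,y,42)[:2],onz('w25',270+510/7,y,8)[:2])
# stop picture check
c=lambda u,v:(304-60+u/5,120-60+v/5)
C=onz('w3',*c(292,303),73); R0=onz('w3',*c(304,298),37); print(C,R0)
for p,z in [((240,240),73),((222,212),73),((214,200),43)]:
    q=onz('w3',*c(*p),z);print(np.degrees(np.arctan2(*(q-C)[[1,0]])),np.degrees(np.arctan2(*(q-np.array([443.7,-1.3,0]))[[1,0]])))
q=onz('w3',*c(197,173),40);print('pin',np.degrees(np.arctan2(*(q-np.array([443.7,-1.3,0]))[[1,0]])))
```

```text
[528.385  61.594] [529.823  52.263] [566.558  61.805] [567.109  52.978]
[528.973  45.092] [530.518  33.871] [567.144  45.2  ] [567.734  34.586]
[529.515  29.885] [531.158  16.921] [567.684  29.898] [568.31   17.637]
[443.432  -1.254  73.   ] [442.038  -0.396  37.   ]
-178.09638049631656 -178.32615935141988
179.88386319986725 179.74699526502604
-177.54739234945416 -177.67632679045278
pin -178.92799633818973
```

```bash
python3 -m creep '[{"hand":0.06,"tx":-0.012,"ty":0.03,"tz":0.003,"twist":0},{"hand":0.06,"tx":-0.014,"ty":0.03,"tz":0.003,"twist":0},{"hand":0.06,"tx":-0.014,"ty":0.03,"tz":0,"twist":0},{"hand":0.06,"tx":-0.014,"ty":0.02,"tz":0,"twist":0},{"hand":0.06,"tx":0,"ty":0,"tz":0,"twist":0}]'; python3 -m creep '[{"hand":0.06,"tx":0,"ty":0,"tz":0,"twist":0}]'
python3 - <<'E'
from h import *
to(484,-75,362,0)
d=snap('wrist','w26');a=d['image']; u,v=proj('w26',[443.5,-.8,60]); u=int(u);v=int(v)
cv2.imwrite('pics/c35.png',cv2.resize(a[v-50:v+50,u-50:u+50],None,fx=5.9,fy=5.9,interpolation=cv2.INTER_CUBIC)); print(u-50,v-50)
E
```

```text
time: 29.13
eef_pos: [489.2, -43.0, 372.0]
tool_rot: [1.0, 0.004, -0.001, -0.004]
wrist_force: [-0.2, -0.1, 0.7]
gripper_width: 0.687
time: 29.22
eef_pos: [490.9, -37.5, 372.5]
tool_rot: [1.0, 0.007, -0.0, -0.004]
wrist_force: [0.2, 0.8, 0.1]
gripper_width: 0.692
t 29.2167 pos [490.889 -37.495 372.529] jaw yaw 0.78 tilt 0.45 j [-1.313 -0.026  1.32   1.925  0.019  1.224  0.014] g 60.16795568815298 F [0.228 0.776 0.074]
tool delta mm [-7.402 37.489 10.235] rows 0.95 twist (cw+) 0.7844187303977037
226 110
```

View pics/c35.png

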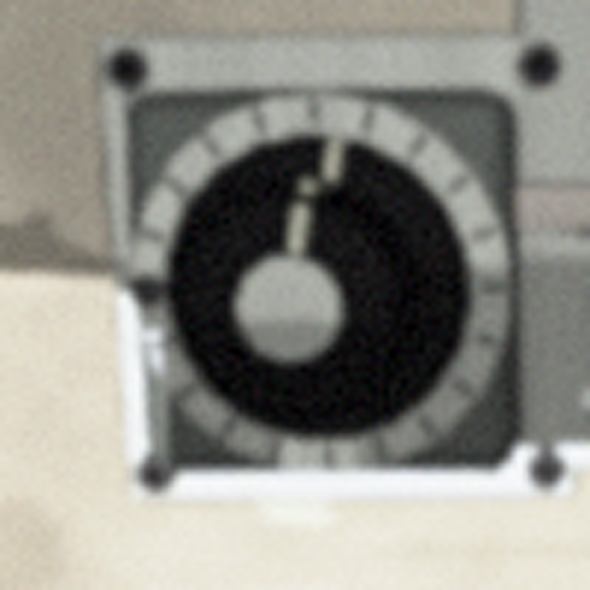

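Run:
```python
from h import *
c=lambda u,v:(226+u/5.9,110+v/5.9)
C=onz('w26',*c(290,308),73); print(C)
for p,z in [((302,195),73),((297,250),73),((336,140),43),((332,175),43)]:
    q=onz('w26',*c(*p),z)
    for cc in (C,np.array([443.6,-1.2,0])): a=np.degrees(np.arctan2(*(q-cc)[[1,0]])); print(p,a,(181.2-a)/18)
for n,p,z in [('pin',(148,287),40),('t5',(313,105),37),('t6',(371,118),37),('t4',(262,120),37)]:
    q=onz('w26',*c(*p),z); a=np.degrees(np.arctan2(*(q-np.array([443.6,-1.2,0]))[[1,0]])); print(n,a,(181.2-a)/18)
```

```text
[444.361  -1.376  73.   ]
(302, 195) 82.4280954953335 5.487328028037028
(302, 195) 79.94506424586726 5.62527420856293
(297, 250) 81.61377245797365 5.532568196779241
(297, 250) 76.81196840982389 5.799335088343117
(336, 140) 81.74719502000427 5.5251558322219845
(336, 140) 80.0478211952468 5.619565489152955
(332, 175) 81.6190001648585 5.532277768618972
(332, 175) 79.41332831977968 5.654815093345572
pin -179.43974269712578 20.035541260951433
t5 90.4158333288666 5.043564815062966
t6 71.4139607042496 6.0992244053194655
t4 107.76874831321123 4.079513982599376
```

```bash
python3 -m creep '[{"hand":0.06,"tx":-0.015,"ty":-0.012,"tz":0.012,"twist":0},{"hand":0.06,"tx":-0.015,"ty":-0.012,"tz":0.015,"twist":0}]'; python3 -c "
from h import *
to(443.5,-0.8,290,0)"
```

```text
time: 29.43
eef_pos: [462.1, -10.6, 346.1]
tool_rot: [1.0, 0.008, 0.001, 0.002]
wrist_force: [1.1, 0.9, -0.8]
gripper_width: 0.691
t 29.4333 pos [462.077 -10.614 346.106] jaw yaw 0.91 tilt 0.21 j [-1.322 -0.166  1.186  2.022  0.169  1.185 -0.19 ] g 60.07523132896061 F [ 1.076  0.881 -0.757]
tool delta mm [-18.536 -10.28   56.036] rows 1.44 twist (cw+) 0.9091789527521712
```

```bash
python3 -m creep '[{"hand":0.06,"tx":-0.010,"ty":-0.005,"tz":0.02,"twist":0},{"hand":0.06,"tx":-0.008,"ty":-0.005,"tz":0.02,"twist":0},{"hand":0.06,"tx":0,"ty":0,"tz":0.01,"twist":0}]'; python3 -c "
from h import *
to(443.5,-0.8,228,0)"
```

```text
time: 29.68
eef_pos: [441.6, 0.1, 293.5]
tool_rot: [1.0, 0.01, -0.002, 0.0]
wrist_force: [-0.3, 0.1, 0.6]
gripper_width: 0.691
t 29.6833 pos [441.57    0.086 293.535] jaw yaw 1.13 tilt 0.19 j [-1.347 -0.125  1.218  2.126  0.133  1.066 -0.176] g 60.110352283048385 F [-0.271  0.116  0.557]
tool delta mm [ 2.124  0.915 65.528] rows 1.57 twist (cw+) 1.1299536410966766
```

```bash
python3 -m creep '[{"hand":0.06,"tx":0.001,"ty":0.001,"tz":0.02,"twist":0},{"hand":0.06,"tx":0,"ty":0,"tz":0.025,"twist":0},{"hand":0.06,"tx":0,"ty":0,"tz":0.012,"twist":0},{"hand":0.06,"tx":0,"ty":0,"tz":0,"twist":0},{"hand":0.06,"tx":0,"ty":0,"tz":0,"twist":0}]'; python3 -c "
from h import *
to(443.5,-0.8,228,0)"
```

```text
time: 30.1
eef_pos: [444.0, -1.7, 244.1]
tool_rot: [1.0, 0.009, -0.002, 0.002]
wrist_force: [0.8, -1.1, 1.5]
gripper_width: 0.69
t 30.1 pos [444.047  -1.655 244.084] jaw yaw 1.04 tilt 0.29 j [-1.288  0.155  1.291  2.17  -0.181  0.941  0.125] g 60.046763141408704 F [ 0.849 -1.062  1.488]
tool delta mm [-0.466 -0.914 16.083] rows 0.39 twist (cw+) 1.039769497749802
```

```bash
python3 -m creep '[{"hand":0.06,"tx":0,"ty":-0.001,"tz":0.008,"twist":0},{"hand":0.06,"tx":0,"ty":0,"tz":0.006,"twist":0},{"hand":0.06,"tx":0,"ty":0,"tz":0,"twist":0}]'; python3 -c "
from h import *
to(443.5,-0.8,228,0)"
```

```text
time: 30.35
eef_pos: [444.1, -0.2, 230.4]
tool_rot: [1.0, 0.01, -0.001, -0.001]
wrist_force: [0.2, -0.5, -0.2]
gripper_width: 0.689
t 30.35 pos [444.067  -0.212 230.377] jaw yaw 1.12 tilt 0.17 j [-1.233  0.198  1.244  2.181 -0.24   0.913  0.174] g 59.94287148799364 F [ 0.199 -0.495 -0.158]
tool delta mm [-0.572  0.581  2.377] rows 0.06 twist (cw+) 1.122488098597188
```

Grip gently and turn +9° slowly.

```bash
python3 -m creep '[{"hand":0.05,"tx":-0.0005,"ty":0.0005,"tz":0.002,"twist":0},{"hand":0.04,"tx":0,"ty":0,"tz":0,"twist":0},{"hand":0.03,"tx":0,"ty":0,"tz":0,"twist":0},{"hand":0.03,"tx":0,"ty":0,"tz":0,"twist":0},{"hand":0.03,"tx":0,"ty":0,"tz":0,"twist":0}]' 30;  python3 -m creep '[{"hand":0.03,"tx":0,"ty":0,"tz":0,"twist":0},{"hand":0.03,"tx":0,"ty":0,"tz":0,"twist":0}]' 45; python3 tq.py; python3 -c "
from h import *
to(443.5,-0.8,228,0)"
```

```text
time: 30.77
eef_pos: [443.4, -0.9, 228.7]
tool_rot: [1.0, 0.01, -0.002, -0.001]
wrist_force: [-4.9, -0.1, 7.4]
gripper_width: 0.437
time: 30.93
eef_pos: [443.4, -0.9, 228.7]
tool_rot: [1.0, 0.01, -0.002, -0.001]
wrist_force: [-4.6, 0.2, 7.8]
gripper_width: 0.435
yaw 1.10862747800089 tq [-0.055  1.01  -0.005] g 37.841229275071115
t 30.9333 pos [443.396  -0.891 228.7  ] jaw yaw 1.11 tilt 0.22 j [-1.228  0.202  1.242  2.184 -0.245  0.91   0.18 ] g 37.841229275071115 F [-4.64   0.227  7.767]
tool delta mm [ 0.108 -0.088  0.7  ] rows 0.02 twist (cw+) 1.1086274780008978
```

```bash
python3 -m creep '[{"hand":0.03,"tx":0,"ty":0,"tz":0,"twist":2},{"hand":0.03,"tx":0,"ty":0,"tz":0,"twist":2}]'; python3 tq.py;  python3 -m creep '[{"hand":0.03,"tx":0,"ty":0,"tz":0,"twist":2},{"hand":0.03,"tx":0,"ty":0,"tz":0,"twist":2},{"hand":0.03,"tx":0,"ty":0,"tz":0,"twist":1},{"hand":0.03,"tx":0,"ty":0,"tz":0,"twist":0},{"hand":0.03,"tx":0,"ty":0,"tz":0,"twist":0}]'; python3 tq.py; python3 -c "
from h import *
to(443.5,-0.8,228,0); snap('wrist','w27');_,_,a=load('w27')
b=cv2.resize(a[120:310,230:470],None,fx=3.1,fy=3.1,interpolation=cv2.INTER_CUBIC)
cv2.imwrite('pics/c36.png',np.clip(b.astype(float)*1.6+10,0,255).astype(np.uint8))"
```

```text
time: 31.1
eef_pos: [443.4, -0.9, 228.7]
tool_rot: [1.0, -0.026, -0.002, -0.001]
wrist_force: [-3.9, 0.1, 7.8]
gripper_width: 0.436
yaw -2.979450309369821 tq [-0.01   0.982  0.005] g 37.94295211100776
time: 31.52
eef_pos: [443.4, -0.9, 228.7]
tool_rot: [0.998, -0.069, -0.002, -0.001]
wrist_force: [-4.5, 0.2, 8.1]
gripper_width: 0.438
yaw -7.896030390126901 tq [-0.112  1.083  0.002] g 38.14327284743258
t 31.5167 pos [443.419  -0.912 228.708] jaw yaw -7.9 tilt 0.22 j [-1.253  0.221  1.277  2.184 -0.271  0.914  0.048] g 38.14327284743258 F [-4.453  0.155  8.088]
tool delta mm [ 0.068 -0.122  0.708] rows 0.02 twist (cw+) -7.896030390126896
```

View pics/c36.png

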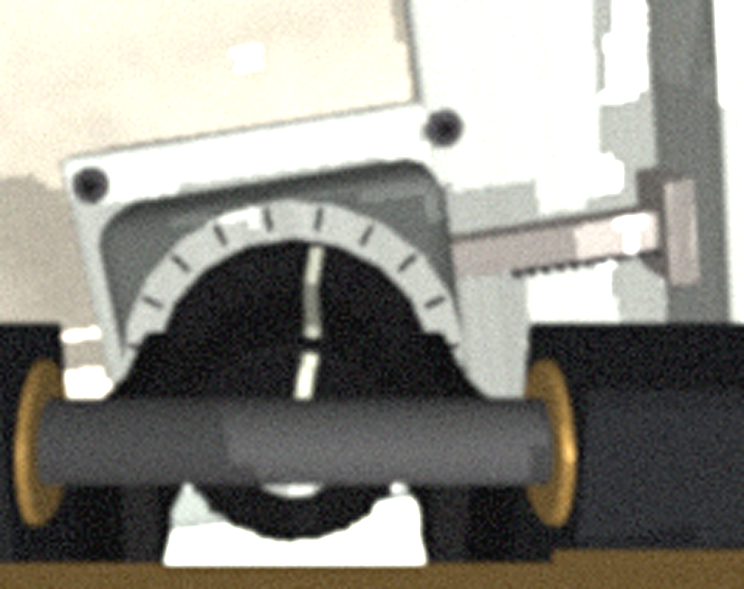

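Run:
```python
from h import *
c=lambda u,v:(230+u/3.1,120+v/3.1)
cc=np.array([443.6,-1.2,0])
for p in [(182,263),(222,233),(268,216),(318,218),(367,235)]:
    q=onz('w27',*c(*p),37);a=np.degrees(np.arctan2(*(q-cc)[[1,0]]));print('tick',p,(181.2-a)/18)
for p,z in [((318,248),43),((312,330),44),((310,352),73),((302,395),73)]:
    q=onz('w27',*c(*p),z);a=np.degrees(np.arctan2(*(q-cc)[[1,0]]));print('line',p,q,(181.2-a)/18)
```

```text
tick (182, 263) 3.0058347642810705
tick (222, 233) 4.03935083461211
tick (268, 216) 5.016980583970803
tick (318, 218) 6.0034578417684905
tick (367, 235) 7.045348246412296
line (318, 248) [451.844  23.958  43.   ] 6.074627488735689
line (312, 330) [448.624   8.472  44.   ] 6.591593760351871
line (310, 352) [448.686  14.765  73.   ] 6.0482877705681775
line (302, 395) [446.456   7.747  73.   ] 6.050344058586823
```

```bash
python3 -m creep '[{"hand":0.03,"tx":0,"ty":0,"tz":0,"twist":0},{"hand":0.03,"tx":0,"ty":0,"tz":0,"twist":0}]' 8; python3 -m creep '[{"hand":0.045,"tx":0,"ty":0,"tz":0,"twist":0},{"hand":0.05,"tx":0,"ty":0,"tz":0,"twist":0},{"hand":0.055,"tx":0,"ty":0,"tz":0,"twist":0},{"hand":0.06,"tx":0,"ty":0,"tz":0,"twist":0},{"hand":0.06,"tx":0,"ty":0,"tz":0,"twist":0}]'; python3 tq.py; python3 -c "
from h import *
to(443.5,-0.8,228,0); snap('wrist','w28');_,_,a=load('w28')
b=cv2.resize(a[120:310,230:470],None,fx=3.1,fy=3.1,interpolation=cv2.INTER_CUBIC)
cv2.imwrite('pics/c37.png',np.clip(b.astype(float)*1.6+10,0,255).astype(np.uint8))"
```

```text
time: 31.73
eef_pos: [443.4, -0.8, 228.5]
tool_rot: [0.998, -0.069, -0.002, -0.001]
wrist_force: [-5.1, 0.4, 5.5]
gripper_width: 0.449
time: 32.15
eef_pos: [443.8, -0.9, 228.5]
tool_rot: [0.998, -0.069, -0.001, -0.001]
wrist_force: [-0.0, -0.0, -0.3]
gripper_width: 0.663
yaw -7.895745980558276 tq [-0.098  0.091 -0.026] g 57.66644109056854
t 32.15 pos [443.773  -0.895 228.519] jaw yaw -7.9 tilt 0.12 j [-1.252  0.222  1.276  2.184 -0.271  0.912  0.048] g 57.66644109056854 F [-0.023 -0.008 -0.312]
tool delta mm [-0.283 -0.056  0.519] rows 0.01 twist (cw+) -7.895745980558274
```

View pics/c37.png

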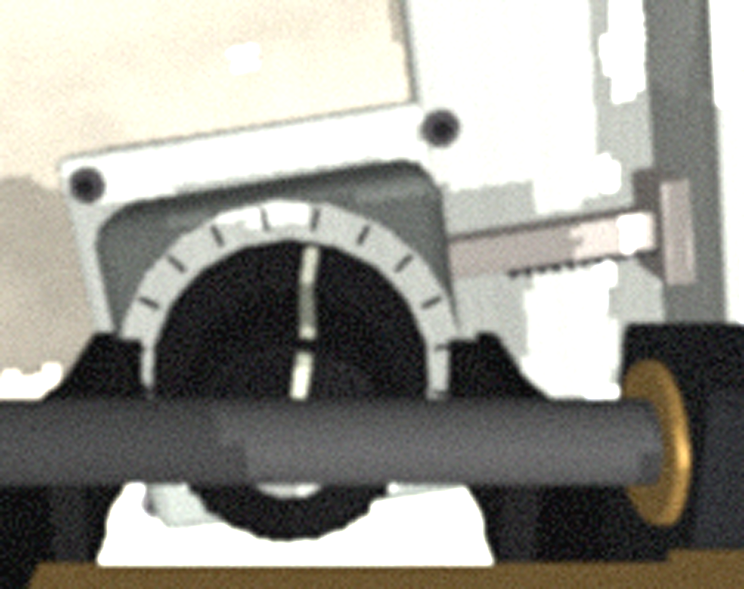

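The fingers are open and the line sits on the sixth tick (crop (313,248) against tick (315,218)). I'll retreat straight up and make the final checks.

```bash
python3 -m creep '[{"hand":0.06,"tx":0,"ty":0,"tz":-0.01,"twist":0},{"hand":0.06,"tx":0,"ty":0,"tz":-0.02,"twist":0},{"hand":0.06,"tx":0,"ty":0,"tz":-0.025,"twist":0},{"hand":0.06,"tx":0,"ty":0,"tz":-0.025,"twist":0},{"hand":0.06,"tx":0,"ty":0,"tz":-0.02,"twist":0}]'; python3 -m creep '[{"hand":0.06,"tx":0.01,"ty":0.025,"tz":-0.015,"twist":0},{"hand":0.06,"tx":0.01,"ty":0.025,"tz":0,"twist":0},{"hand":0.06,"tx":0.005,"ty":0.01,"tz":0,"twist":0},{"hand":0.06,"tx":0,"ty":0,"tz":0,"twist":0},{"hand":0.06,"tx":0,"ty":0,"tz":0,"twist":0}]'
python3 - <<'E'
from h import *
to(443.5,-65,360,0)
d=snap('wrist','w29');snap('side','s29');snap('top','t29')
a=d['image']; u,v=proj('w29',[443.5,-.8,60]); u=int(u);v=int(v)
cv2.imwrite('pics/c38.png',cv2.resize(a[v-50:v+50,u-50:u+50],None,fx=5.9,fy=5.9,interpolation=cv2.INTER_CUBIC)); print(u-50,v-50)
_,_,a=load('s29')
cv2.imwrite('pics/c39.png',cv2.resize(a[130:290,240:480],None,fx=3.3,fy=3.3,interpolation=cv2.INTER_CUBIC)[:600])
E
```

```text
time: 32.62
eef_pos: [443.5, -1.1, 322.2]
tool_rot: [0.998, -0.069, -0.002, -0.003]
wrist_force: [1.4, 1.8, -0.5]
gripper_width: 0.683
time: 33.03
eef_pos: [460.0, -63.0, 335.1]
tool_rot: [0.998, -0.068, -0.003, -0.002]
wrist_force: [-0.0, 0.4, -0.2]
gripper_width: 0.689
t 33.0333 pos [460.048 -63.034 335.127] jaw yaw -7.85 tilt 0.4 j [-1.364 -0.218  1.319  2.03   0.224  1.182 -0.275] g 59.93941638094475 F [-0.027  0.392 -0.175]
tool delta mm [-16.284   4.141 -24.78 ] rows 0.72 twist (cw+) -7.850408775509919
246 86
```

View pics/c38.png

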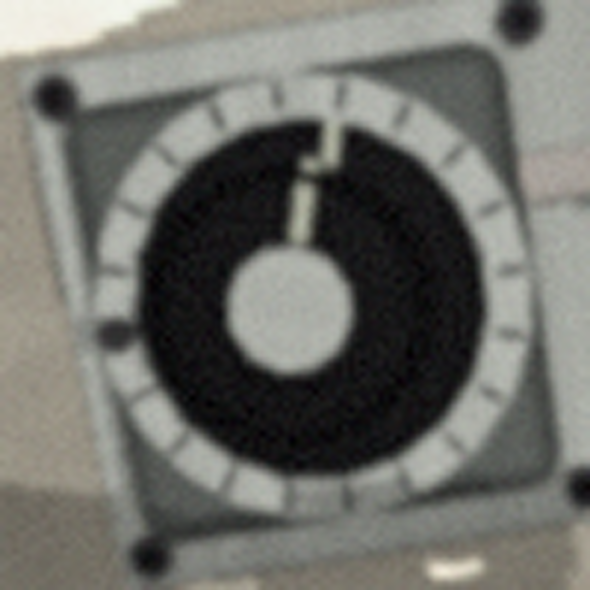

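View pics/c39.png

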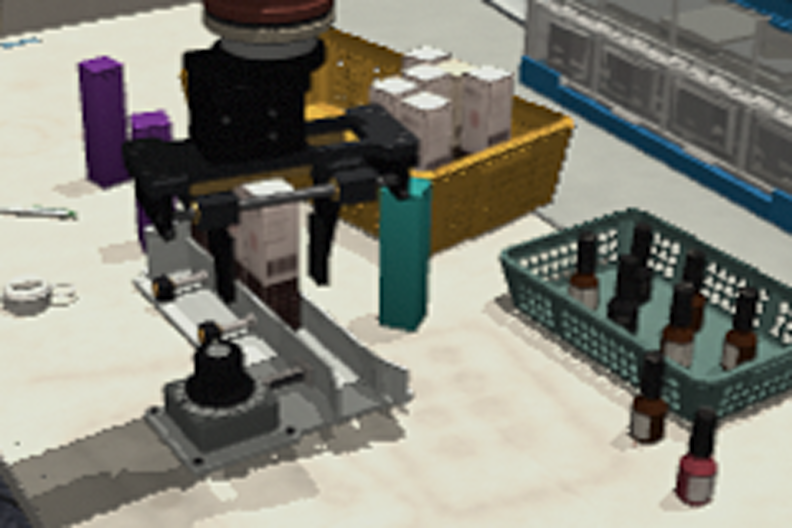

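View pics/t29.png

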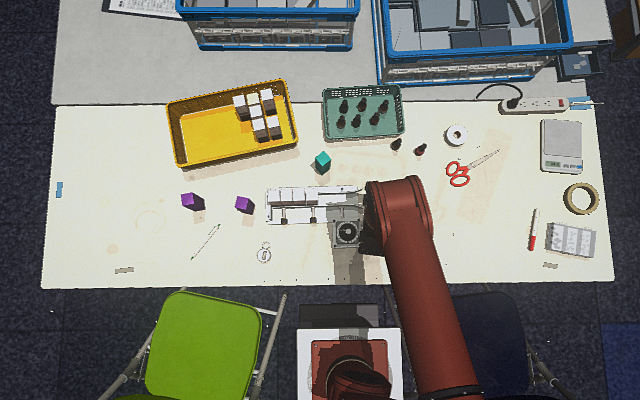

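Run:
```python
from h import *
c=lambda u,v:(246+u/5.9,86+v/5.9)
C=onz('w29',*c(289,310),73);cc=np.array([443.6,-1.2,0])
for p,z in [((306,185),73),((300,240),73),((334,125),43)]:
    q=onz('w29',*c(*p),z)
    print([(181.2-np.degrees(np.arctan2(*(q-k)[[1,0]])))/18 for k in (C,cc)])
_,_,a=load('t29')
cv2.imwrite('pics/c40.png',cv2.resize(a[170:255,235:385],None,fx=5.2,fy=5.2,interpolation=cv2.INTER_CUBIC))
```

```text
[np.float64(6.020446141496338), np.float64(6.073524022456059)]
[np.float64(6.087279226250921), np.float64(6.187510985608839)]
[np.float64(6.015383411917174), np.float64(6.048192895212095)]
```

View pics/c40.png

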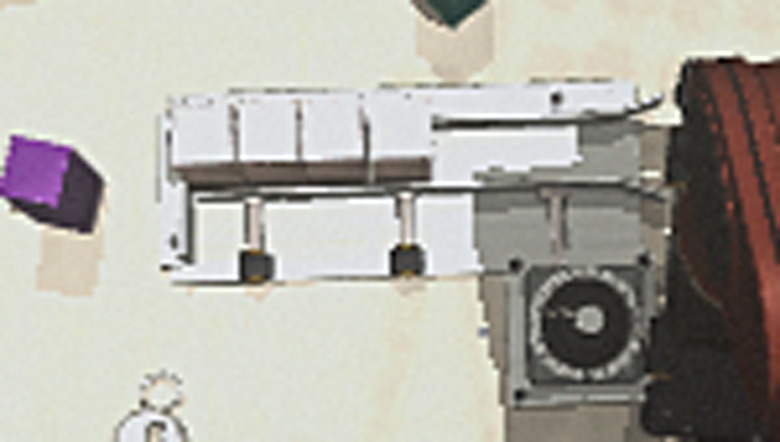

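```bash
python3 -c "
from h import *
to(460,-63,335,0); print(env.close_job())"
```

```text
t 33.1833 pos [459.837 -61.835 334.963] jaw yaw -7.69 tilt 0.41 j [-1.365 -0.217  1.317  2.03   0.224  1.182 -0.275] g 59.71858406964384 F [-0.368 -0.164  0.014]
tool delta mm [ 0.318  1.133 -0.041] rows 0.03 twist (cw+) -7.692929580475635
the job is handed in; nothing more can be done
None
```

I handed the job in at 33.2 s. The dial reads the sixth click and all four cartons stand in the lane. The system reports no verdict, so the results below are my own measurements.

**What I did**
1. **Dial to its stop:** the first turn ended one click short. I gripped it again and turned slowly, and the white line then pointed at the pin.
2. **Carton upright:** I gripped the head lightly at 3 N and shook the carton until its foot hung down. I stood it on the table, gripped it again upright, then set it in the lane and let go with the dial still at its stop.
3. **Dial to the sixth click:** the dial slipped in the fingers on this turn. After release it read 5.5 clicks, although I had read about 6.0 while still gripping it. I gripped again, turned 9° more and let go.

**Last checks**
- **Dial:** 6.02–6.09 clicks about the dial cap's measured centre (one point read 6.19 about my fixed centre estimate), on the sixth tick counted from the pin.
- **Placed carton:** in line with the others, about 3–4 mm from its neighbour and centred within about 2 mm of the lane's middle. I measured this just before the last 9° turn. The final top picture shows the row still straight and evenly spaced.
- **Other objects:** bottles, counter and look-alikes looked unmoved in the last pictures.
- **Robot:** fingers clear, with no significant force on the wrist.

**Not fully certain**
- I don't know why the dial rested between clicks at 5.5 instead of snapping to one.
- The rail gap, measured while the dial was at 5.5, came out between 37 and 38 mm. That was too coarse to confirm the setting, and I did not measure it again afterwards.

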